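# Set a ratchet prop by its clicks and swing an open power supply down onto it

### The job

The open power supply is clamped by one end in the swivel holder and tipped up; its free end is to be propped. Leaving it tipped up, lift the head of the ratchet prop standing under it until the pawl has clicked four times and no more, then press the head straight down with about 15 N so that the fourth notch sits firmly on the pawl. Then swing the power supply down and leave its bare end resting gently on the prop's head, without pushing the other things on the bench about.

Things in the scene. Friction and masses are not known exactly. Their poses are not given: they have to be found in the camera images.
- stand: Ratchet prop (small jack stand), fixed: grey foot 116 mm across, upright 26 mm square sleeve. Origin: centre of the foot's underside; z up; x towards the sprung pawl, whose aluminium block on the sleeve reaches out to 48 mm from the axis, 15 to 65 mm up (leave alone). The block is clamped up to 7 mm higher or lower from time to time, so click heights cannot be had from poses: feel them.
- column: Column sliding upright in the stand: toothed steel bar with a round head. Origin on its axis, at the stand's underside when right down; rises with it. Travel 60 mm, starts 0 to 2 mm up. Six teeth 7 mm apart. The pawl lets it rise but not sink past a notch: a click too many cannot be taken back. Weight 2 to 3 N; a stiff guide (3.6 N drag) holds it at any height.
- sleeve_top (a point): Centre of the sleeve's top, 80 mm above the bench. Feel of the column in it: lifting takes 4 to 7 N; over each tooth the pull grows to 9 to 11 N and at the click drops at once by 4 to 6 N. First click 11 to 28 mm above the start, the next every 7 mm. After a click the notch is up to 3 mm over its seat: pressed down against the drag, it meets the pawl and resistance rises steeply.
- head_top (a point): Centre of the top of the column's head: a ribbed steel cylinder with a thin rubber top, 36 mm across and 36 mm tall, to be gripped by its sides from above. With the column down its top is 119 mm above the bench and its underside 3 mm above the sleeve.
- holder: Swivel holder, fixed: grey base 110 x 120 mm, 14 mm high, a post and an aluminium fork with the swivel. Origin: on the bench straight below the middle of the swivel axis; x along that axis, -y along the tray towards the prop (which stands 159 to 173 mm from the origin). A black clamp knob on the fork's +x side reaches 74 mm from the middle.
- swivel (a point): Middle of the level swivel axis, 162 mm above the bench. The swivel is stiff and stays where it is left; moving the tray takes about 2 N at its free end.
- panel (a joint): Angle of the power supply about the swivel axis, rad: 0 level, growing as its free end goes up; starts at 1.1 to 1.25 (steeply up), ends within 0.06 of level. It is an aluminium tray 60 mm wide, 4 mm thick. While it is up its top face looks away from the prop, over the holder: bring it down by pushing from behind its free end.
- tray_tip (a point): Middle of the tray's free edge, on the top face, 190 mm from the swivel axis. At angle 0 the top face is at the height of the axis and the underside 4 mm lower. A jaw and parts up to 30 mm high stand on the top face as far as 148 mm from the axis; the last 42 mm are bare, to be pushed.
- panel_end (a point): Point on the tray's top face, in the bare end, on its centre line, 165 mm from the swivel axis: above the prop's head when the tray is down.
- panel_under (a point): Point on the tray's underside right below panel_end; its z axis is square to the tray, up at angle 0.
- screwdriver: Loose bystander: screwdriver 160 mm long, lying on the robot's side of the prop; origin under its middle.
- tweezers: Loose bystander: steel tweezers 125 mm long, lying beyond the prop; origin under the middle.
- flux_jar: Loose bystander: white jar, 42 mm across and 38 mm high, beyond prop and holder; origin under its centre.
- spudger: Loose bystander: flat black pry bar 150 x 10 x 5 mm, lying on the robot's side of the holder; origin under its middle.

How it is judged:
On the way:
1. the column is pressed down so that its fourth notch bears on the pawl with at least 10 N, while the power supply is still tipped up (contact force between column_c6 and anything else above 10 N and value of joint panel above 0.6 rad), for 0.2 s.
At the end, for the whole second after the job is handed in: the column stands on its fourth notch (the fourth tooth, column_c6, carries load), and the tray lies at rest on the prop's head, touching it, its underside within 2.5 mm of the top of the head (contact force between column_c6 and anything else above 0.3 N and z of head_top in the frame of panel_under between -0.0025 and 0.0025 m and contact force between panel and column above 0.3 N and velocity of joint panel between -0.05 and 0.05 rad/s).
It fails at once if the ratchet is forced: more than 30 N on one of the column's teeth (column_c3 is the first, column_c8 the sixth) (contact force between any of column_c3, column_c4, column_c5, column_c6, column_c7, column_c8 and anything else above 30 N).
It fails at once if the power supply is pressed on the prop with more than 20 N (contact force between panel and column above 20 N).
It fails at once if the screwdriver, tweezers, jar or pry bar is moved by more than 30 mm (distance of any of screwdriver, tweezers, flux_jar, spudger from where it was at the start of the episode above 0.03 m).
It also fails if it takes over 72 s, if anything falls off the work surface, if the arm or the gripper's body presses on something with over 40 N, if the wrist force passes 120 N, or if a joint passes its speed limit or range.

### The arm

A 6-joint arm with a two-finger parallel gripper is mounted at the origin on the work surface. World frame = base frame: x ahead of the robot, y to its left, z up, the work surface at z = 0. Lengths are in m, angles in rad, forces in N, time in s.
With the tool pointing down it reaches from about 0.225 to 0.725 m from the base axis. Payload 3.1 kg.
Tool frame: the origin (TCP) lies midway between the tips of the shut fingers; the grasp point (between the pads) lies 19 mm behind it; z points along the fingers, y is the direction in which the jaws open and shut (so a half turn about z gives the same grasp; the last joint's range is limited). The gripper opens to 85 mm and grips with 20 to 120 N. Pads are 22 mm wide; open, the fingers measure 114 mm over their backs; the gripper's body (76 mm by 85 mm) begins 54 mm behind the grasp point. The pads swing forward as they close: fully open they stand 13 mm farther back than shut.
Start: joints at [-1.372, 0.048, 0.099, 1.622, 0, 1.443], TCP at [0.169, -0.497, 0.231] pointing down, gripper open.
Joint ranges: [-2.91, 2.91], [-0.99, 1.94], [-1.21, 1.42], [-2.12, 2.29], [-1.49, 1.47], [-3.14, 3.14]. Speed limits (rad/s): [2.79, 2.79, 3.14, 3.14, 3.14, 3.14].

### API

Orientations are given as a rotation vector (axis times angle).
In Python, from cell import sense, camera, close_job, outline_of gives the robot as it stands.
- The arm moves only by the tool apply_moves, never from a script. Its argument "plan" is a list of rows, each a list of 3 entries, a list of its own where there are three numbers: the turn, a rotation vector about the tool's x, y, z in degrees, then the shift along the tool's x, y, z in m, then the opening, from 0 (shut) to 1 (fully open). A call has exactly 5 rows; each row shifts and turns the pose as measured when the row begins, along the tool's axes as they then stand; what a row does not reach is not made up. A row lasts 1/12 s, in which the tool goes at most 41.7 mm and 7.16 degrees, less where a joint would pass 70% of its speed; a pose out of reach is approached as far as the arm can. A call with a gripper value outside its range is refused whole. The fingers move at their own pace and stop on an object; the grip force is fixed at half the most. Time passes only in rows, so rows that do not move let the fingers close, or fill a call up. It gives the time, the measured TCP pose, the force and the opening at its end, in the units of the state.
- sense(): the state, without advancing time (a new reading comes with each control period).
- camera(name): name is "scene" or "top" or "wrist"; returns a dict with "img" (384x512x3 uint8, blue, green, red), "fx", "fy", "cx", "cy" (pixels), "cam_to_world" (4x4, takes a point from camera to world coordinates). Camera axes: x right, y down, z forward; pixel columns grow to the right and rows downward; lengths in m; the calibration is good to about 2 mm. A picture is of the moment at which its call begins. There is no depth.
- close_job(): hands the job in, once; it reports no verdict.
Trained networks look in a picture, given as the dict that the camera call returned (one of the last four; its "shot" number tells which), for a name from the list of things; names that differ only in an ending like _2 or _b are one class to them, and where a whole thing is asked for, a point or a joint stands for the part that bears it (a point fixed in the world has none). Each returns a list of dicts, best first, with "conf" (0 to 1); they miss things now and then, are a little off and sometimes report something else, mostly with a low value. They report only what shows in the picture. A call takes as long as a camera call.
- outline_of(name, picture): "region" (384x512 bool, what is visible of it) and "rect" ([left, top, width, height] in pixels, round what is visible of it).
The state is a dict: "time_s": time; "joint_positions": joint angles; "joint_velocities": joint speeds; "tau": joint torques, N m; "eef_pos": TCP position; "eef_rot": TCP orientation; "wrist_force": force on the tool from outside, world axes, zero at the start; "moment": the same for the moment, N m; "opening": finger opening in m.
Only numpy, scipy, OpenCV 4.12 (cv2) and the standard library are available. Lean on these libraries where they do the work, as an engineer would, in place of code of your own. Each camera call takes 0.05 s, during which the arm holds its last target.

## Working session

There is one attempt and no reset: what is moved stays moved. The work goes in short steps, Python scripts to look and compute and a tool call to move; the robot and the scene stay as the last step left them, time stands still between calls to the robot, and variables do not carry over. Pictures are saved under pics/ and viewed, and the job is handed in when it is done.

Besides the shell and the picture viewer there is one more tool, called after "Emit:" by a JSON object that holds its "api" and its "payload", one argument or row to a line. apply_moves: Moves the arm, as the interface text tells. Its arguments: {"type":"object","properties":{"plan":{"type":"array"}},"required":["plan"]}

```bash
ls; mkdir -p pics; python3 - <<'E'
from cell import *
import cv2
s=sense(); print({k:s[k] for k in('time_s','eef_pos','eef_rot','wrist_force','opening')})
for n in('scene','top'):
    c=camera(n); cv2.imwrite(f'pics/{n}0.png',c['img']); print(n,c['fx'],c['cx'],c['cy'],c['cam_to_world'])
    for o in('stand','column','holder','panel','screwdriver','tweezers','flux_jar','spudger'):
        r=outline_of(o,c); print(o,[(round(float(x['conf']),2),list(map(int,x['rect']))) for x in r[:2]])
E
```

```text
pics
{'time_s': 0.0, 'eef_pos': array([ 0.16840239, -0.49661565,  0.23013475]), 'eef_rot': array([-3.09747436e+00, -5.10707682e-01,  1.26529176e-04]), 'wrist_force': array([ 0.12781091,  0.29855108, -0.59671108]), 'opening': 0.08501666617775162}
scene 439.42181012884527 253.0631908219638 191.35194695810242 [[ 5.39977560e-01  6.89542691e-01 -4.82654237e-01  1.04053219e+00]
 [ 8.41679080e-01 -4.41864466e-01  3.10374159e-01 -2.17928661e-01]
 [ 7.48476210e-04 -5.73835056e-01 -8.18970554e-01  8.77663855e-01]
 [ 0.00000000e+00  0.00000000e+00  0.00000000e+00  1.00000000e+00]]
stand [(0.65, [180, 176, 43, 61])]
column [(0.86, [188, 178, 12, 19])]
holder [(0.77, [229, 82, 76, 126])]
panel [(0.92, [229, 85, 46, 73])]
screwdriver [(0.84, [176, 155, 29, 19])]
tweezers []
flux_jar [(0.62, [196, 242, 49, 30]), (0.54, [252, 213, 20, 21])]
spudger [(0.49, [229, 153, 34, 14])]
top 405.7252785434191 257.83668900757084 193.17350717999616 [[-0.02116008 -0.99298389  0.11634105  0.48405711]
 [-0.999731    0.02212069  0.00697176  0.03924439]
 [-0.00949639 -0.11616224 -0.99318485  0.96885734]
 [ 0.          0.          0.          1.        ]]
stand [(0.57, [263, 211, 49, 44]), (0.5, [266, 175, 52, 7])]
column [(0.54, [282, 220, 20, 19])]
holder [(0.72, [175, 179, 69, 64]), (0.48, [266, 207, 46, 49])]
panel [(0.58, [200, 199, 42, 36])]
screwdriver [(0.77, [222, 277, 67, 20]), (0.6, [178, 182, 63, 63])]
tweezers []
flux_jar [(0.62, [236, 176, 17, 20])]
spudger [(0.78, [173, 259, 66, 12])]
```

View pics/scene0.png

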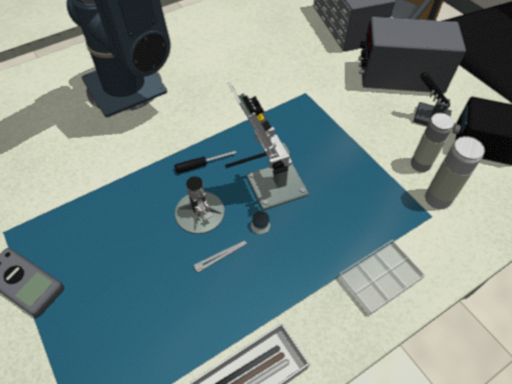

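View pics/top0.png

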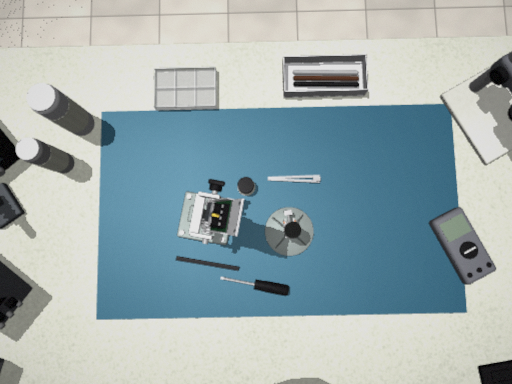

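```bash
python3 - <<'E'
import cv2
a=cv2.imread('pics/top0.png')[150:310,150:340]; cv2.imwrite('pics/top0z.png',cv2.resize(a,None,fx=4,fy=3.7,interpolation=cv2.INTER_CUBIC)[:600,:800])
a=cv2.imread('pics/scene0.png')[70:280,160:360]; cv2.imwrite('pics/scene0z.png',cv2.resize(a,None,fx=2.8,fy=2.8,interpolation=cv2.INTER_CUBIC))
E
```

```text
(no output)
```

View pics/top0z.png

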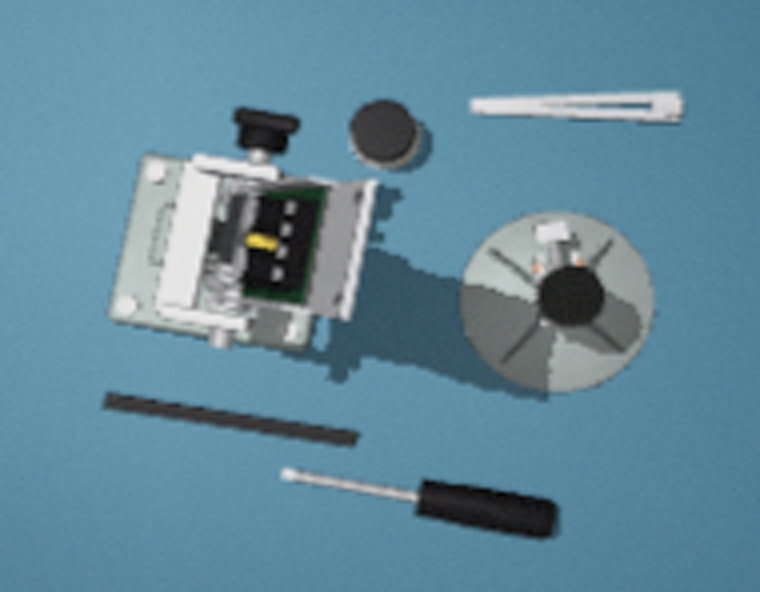

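View pics/scene0z.png

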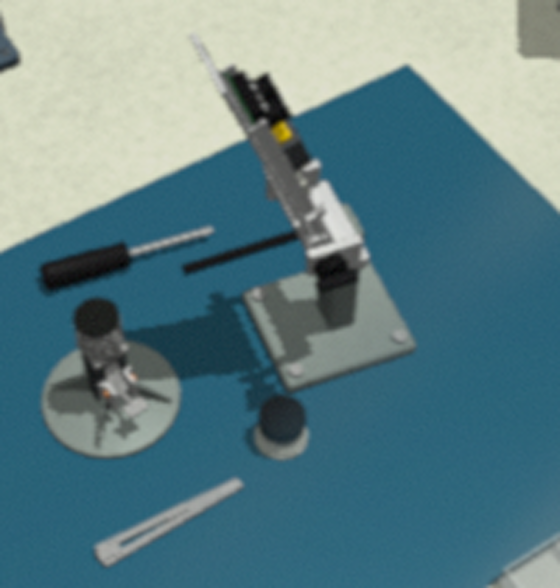

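The top view shows the head at about (293,230), the holder around (209,218) with the tray up and its tip edge near (240,218), and the screwdriver and pry bar on the robot side. The jar is at (246,186) and the tweezers at (294,179).

```bash
cat > h.py <<'E'
from cell import *
import cv2, numpy as np
from scipy.spatial.transform import Rotation as R
def ray(c,u,v):
    T=np.array(c['cam_to_world']); d=T[:3,:3]@np.array([(u-c['cx'])/c['fx'],(v-c['cy'])/c['fy'],1]); return T[:3,3],d/np.linalg.norm(d)
def atz(c,u,v,z):
    o,d=ray(c,u,v); return o+d*(z-o[2])/d[2]
def tri(l):
    A=0;b=0
    for c,u,v in l:
        o,d=ray(c,u,v);P=np.eye(3)-np.outer(d,d);A=A+P;b=b+P@o
    return np.linalg.solve(A,b)
def proj(c,p):
    T=np.array(c['cam_to_world']); q=T[:3,:3].T@(np.array(p)-T[:3,3]); return c['fx']*q[0]/q[2]+c['cx'],c['fy']*q[1]/q[2]+c['cy']
def st():
    s=sense(); print(round(s['time_s'],2),'pos',np.round(s['eef_pos'],4),'F',np.round(s['wrist_force'],2),'M',np.round(s['moment'],2),'op',round(s['opening'],4),'q',np.round(s['joint_positions'],2)); print(np.round(R.from_rotvec(s['eef_rot']).as_matrix(),3).tolist()); return s
E
python3 - <<'E'
from h import *
np.set_printoptions(precision=4,suppress=True)
t=camera('top');s=camera('scene')
Z=lambda x,y:(150+(x)/4,150+(y)/3.7)
S=lambda x,y:(160+x/2.8,70+y/2.8)
print('head tri',tri([(t,*Z(571,296)),(s,*S(96,317))]),'atz',atz(t,*Z(571,296),.12),atz(s,*S(96,317),.12))
print('foot',atz(t,*Z(557,302),.01), atz(s,*S(111,397),.01))
b=[atz(t,*Z(*p),.014) for p in((147,155),(110,318),(308,348))]; print('base',b)
b=[atz(s,*S(*p),.014) for p in((245,297),(290,390),(413,346))]; print('base scene',b)
for p in((377,182),(347,318)): print('tip',atz(t,*Z(*p),.335))
print('pawl',atz(t,*Z(551,232),.065))
print('jar',atz(t,*Z(383,130),.038),'spud',atz(t,*Z(231,419),.005),'scr',[atz(t,*Z(*p),.015) for p in((287,474),(555,520))])
for n in('top','scene'):
    c={'top':t,'scene':s}[n]
    for o in ('holder','panel'):
        r=outline_of(o,c)
E
```

```text
head tri [ 0.5053 -0.025   0.1162] atz [ 0.5047 -0.0259  0.12  ] [ 0.5085 -0.0249  0.12  ]
foot [ 0.5037 -0.026   0.01  ] [ 0.5109 -0.0256  0.01  ]
base [array([0.6027, 0.2146, 0.014 ]), array([0.4991, 0.2364, 0.014 ]), array([0.4778, 0.1205, 0.014 ])]
base scene [array([0.4855, 0.1226, 0.014 ]), array([0.5878, 0.1024, 0.014 ]), array([0.6072, 0.2155, 0.014 ])]
tip [0.5493 0.0652 0.335 ]
tip [0.4921 0.0779 0.335 ]
pawl [ 0.5446 -0.0201  0.065 ]
jar [0.6125 0.0734 0.038 ] spud [0.434  0.1671 0.005 ] scr [array([0.3999, 0.1336, 0.015 ]), array([ 0.3687, -0.0204,  0.015 ])]
```

```bash
cat >> h.py <<'E'
HX=np.array([.978,-.207,0]);HX/=np.linalg.norm(HX);HY=np.array([-HX[1],HX[0],0])
def plan(p1,yaw_deg,n,op):
    """rows to p1, total turn about tool z"""
    s=sense();p=np.array(s['eef_pos']);r=R.from_rotvec(s['eef_rot']);d=(np.array(p1)-p)/n
    for i in range(n):
        print([[0,0,round(yaw_deg/n,2)],np.round(r.inv().apply(d),4).tolist(),op]); r=r*R.from_euler('z',yaw_deg/n,degrees=True)
E
python3 - <<'E'
from h import *
s=st()
plan([.505,-.025,.2],-59.3,15,1)
E
```

```text
1.2 pos [ 0.1685 -0.4972  0.2313] F [-0.02  0.98 -0.25] M [-0.02 -0.02 -0.05] op 0.0857 q [-1.37  0.05  0.1   1.62 -0.    1.44]
[[0.947, 0.321, -0.0], [0.321, -0.947, 0.0], [-0.0, -0.0, -1.0]]
[[0, 0, -3.95], [0.0314, -0.0226, 0.0021], 1]
[[0, 0, -3.95], [0.0328, -0.0204, 0.0021], 1]
[[0, 0, -3.95], [0.0342, -0.0181, 0.0021], 1]
[[0, 0, -3.95], [0.0353, -0.0157, 0.0021], 1]
[[0, 0, -3.95], [0.0363, -0.0132, 0.0021], 1]
[[0, 0, -3.95], [0.0372, -0.0107, 0.0021], 1]
[[0, 0, -3.95], [0.0378, -0.0081, 0.0021], 1]
[[0, 0, -3.95], [0.0383, -0.0055, 0.0021], 1]
[[0, 0, -3.95], [0.0386, -0.0028, 0.0021], 1]
[[0, 0, -3.95], [0.0387, -0.0002, 0.0021], 1]
[[0, 0, -3.95], [0.0386, 0.0025, 0.0021], 1]
[[0, 0, -3.95], [0.0383, 0.0052, 0.0021], 1]
[[0, 0, -3.95], [0.0379, 0.0078, 0.0021], 1]
[[0, 0, -3.95], [0.0372, 0.0104, 0.0021], 1]
[[0, 0, -3.95], [0.0364, 0.0129, 0.0021], 1]
```

Emit:
{"api": "apply_moves", "payload": {
  "plan": [
    [[0,0,-4],[0.031,-0.023,0.002],1],
    [[0,0,-4],[0.033,-0.02,0.002],1],
    [[0,0,-4],[0.034,-0.018,0.002],1],
    [[0,0,-4],[0.035,-0.016,0.002],1],
    [[0,0,-4],[0.036,-0.013,0.002],1]
  ]
}}

```text
time_s: 1.62
eef_pos: [0.2786, -0.3416, 0.2186]
eef_rot: [2.962, 1.041, -0.003]
wrist_force: [0.6, -0.5, -0.2]
opening: 0.0854
```

Emit:
{"api": "apply_moves", "payload": {
  "plan": [
    [[0,0,-4],[0.037,-0.011,0.002],1],
    [[0,0,-4],[0.038,-0.008,0.002],1],
    [[0,0,-4],[0.038,-0.006,0.002],1],
    [[0,0,-4],[0.038,-0.003,0.002],1],
    [[0,0,-4],[0.038,0,0.002],1]
  ]
}}

```text
time_s: 2.03
eef_pos: [0.391, -0.1754, 0.2084]
eef_rot: [2.721, 1.559, -0.001]
wrist_force: [0.3, -1.0, -0.4]
opening: 0.0853
```

```bash
python3 - <<'E'
from h import *
s=st()
y=R.from_rotvec(s['eef_rot']).as_matrix()[:,1]
plan([.505,-.025,.2],-(np.degrees(np.arctan2(HX[1],HX[0])-np.arctan2(y[1],y[0]))),10,1)
E
```

```text
2.03 pos [ 0.391  -0.1754  0.2084] F [ 0.3  -1.   -0.36] M [-0.04 -0.06  0.  ] op 0.0853 q [-0.58 -0.21 -0.19  1.59 -0.    1.53]
[[0.506, 0.863, 0.002], [0.863, -0.506, -0.005], [-0.004, 0.005, -1.0]]
[[0, 0, np.float64(-1.84)], [0.0187, 0.0022, 0.0008], 1]
[[0, 0, np.float64(-1.84)], [0.0187, 0.0028, 0.0008], 1]
[[0, 0, np.float64(-1.84)], [0.0186, 0.0034, 0.0008], 1]
[[0, 0, np.float64(-1.84)], [0.0184, 0.004, 0.0008], 1]
[[0, 0, np.float64(-1.84)], [0.0183, 0.0046, 0.0008], 1]
[[0, 0, np.float64(-1.84)], [0.0181, 0.0052, 0.0008], 1]
[[0, 0, np.float64(-1.84)], [0.018, 0.0058, 0.0008], 1]
[[0, 0, np.float64(-1.84)], [0.0178, 0.0064, 0.0008], 1]
[[0, 0, np.float64(-1.84)], [0.0176, 0.0069, 0.0008], 1]
[[0, 0, np.float64(-1.84)], [0.0173, 0.0075, 0.0008], 1]
```

Emit:
{"api": "apply_moves", "payload": {
  "plan": [
    [[0,0,-3.7],[0.037,0.004,0.001],1],
    [[0,0,-3.7],[0.037,0.007,0.001],1],
    [[0,0,-3.7],[0.037,0.009,0.001],1],
    [[0,0,-3.7],[0.036,0.012,0.001],1],
    [[0,0,-3.7],[0.035,0.015,0.001],1]
  ]
}}

```text
time_s: 2.45
eef_pos: [0.5087, -0.0149, 0.2038]
eef_rot: [2.414, 1.995, 0.0]
wrist_force: [0.2, -0.7, -0.2]
opening: 0.085
```

```bash
python3 - <<'E'
from h import *
s=st()
for n in('wrist','top'):
    c=camera(n); cv2.imwrite(f'pics/{n}1.png',c['img'])
    r=outline_of('column',c); print(n,[(round(float(x['conf']),2),list(map(int,x['rect']))) for x in r[:3]])
    print(proj(c,[.505,-.025,.12]),proj(c,s['eef_pos']))
E
```

```text
2.45 pos [ 0.5087 -0.0149  0.2038] F [ 0.2  -0.75 -0.25] M [-0.07  0.04 -0.03] op 0.085 q [-0.16 -0.01 -0.01  1.56 -0.01  1.6 ]
[[0.188, 0.982, 0.006], [0.982, -0.188, -0.008], [-0.006, 0.008, -1.0]]
wrist [(0.98, [226, 176, 46, 52]), (0.59, [186, 0, 111, 40])]
(np.float64(245.88875728675163), np.float64(207.21061787509962)) (np.float64(249.0259286596646), np.float64(245.5921479656449))
top []
(np.float64(292.3304716001391), np.float64(229.84846843780923)) (np.float64(290.25535683702697), np.float64(226.79069256061234))
```

View pics/wrist1.png

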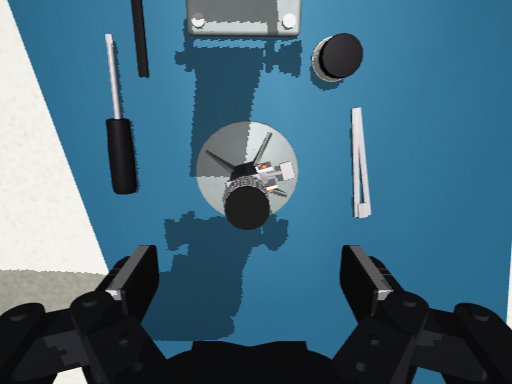

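The wrist view shows the head's top circle at about (247,207), against a prediction of (246,207). The triangulated position is good, with the head roughly 1 mm further in +x.

```bash
python3 - <<'E'
from h import *
s=st()
c=camera('wrist'); T=np.array(c['cam_to_world']);Rm=R.from_rotvec(s['eef_rot']).as_matrix()
print('cam in tool',Rm.T@(T[:3,3]-s['eef_pos'])); 
c=camera('scene'); print(proj(c,s['eef_pos']),proj(c,T[:3,3]));a=c['img'][40:260,120:360]; cv2.imwrite('pics/scene1z.png',cv2.resize(a,None,fx=2.7,fy=2.7,interpolation=cv2.INTER_CUBIC))
E
```

```text
2.65 pos [ 0.5079 -0.0161  0.2033] F [-0.44  0.23 -0.29] M [ 0.03  0.02 -0.  ] op 0.0853 q [-0.16 -0.01 -0.01  1.56 -0.01  1.6 ]
[[0.19, 0.982, 0.004], [0.982, -0.19, -0.008], [-0.007, 0.006, -1.0]]
cam in tool [ 7.35086249e-02 -2.96281356e-05 -1.43223890e-01]
(np.float64(193.49731882609237), np.float64(156.34379612293162)) (np.float64(225.0137422758612), np.float64(91.91089395344567))
```

View pics/scene1z.png

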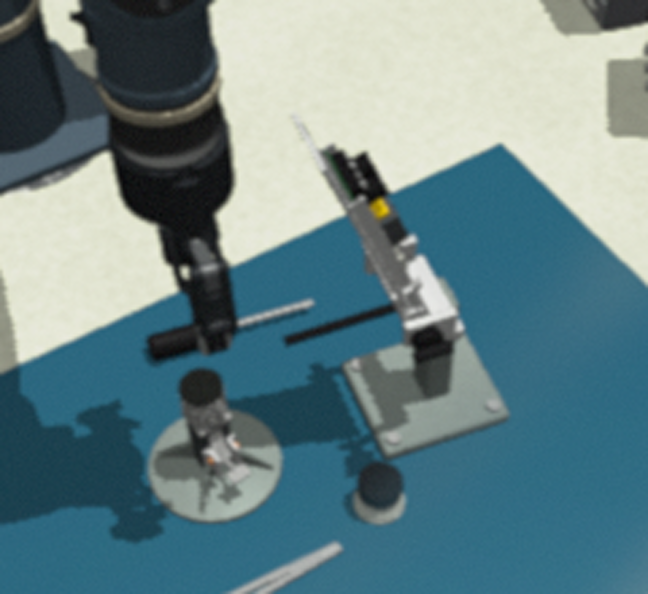

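Emit:
{"api": "apply_moves", "payload": {
  "plan": [
    [[0,0,0],[-0.009,0,0.01],1],
    [[0,0,0],[0,0,0.03],1],
    [[0,0,0],[0,0,0.015],1],
    [[0,0,0],[0,0,0],1],
    [[0,0,0],[0,0,0],1]
  ]
}}

```text
time_s: 3.17
eef_pos: [0.5037, -0.0362, 0.1479]
eef_rot: [2.428, 1.97, 0.0]
wrist_force: [-0.4, -0.6, 0.1]
opening: 0.0852
```

```bash
python3 - <<'E'
from h import *
s=st()
c=camera('wrist'); cv2.imwrite('pics/wrist2.png',c['img'])
for z in(.119,.121):print(proj(c,[.5058,-.0252,z]))
r=outline_of('column',c); print([(round(float(x['conf']),2),list(map(int,x['rect']))) for x in r[:3]])
Rm=R.from_rotvec(s['eef_rot']).as_matrix();print(Rm.T@(np.array([.5058,-.0252,.086])-s['eef_pos']))
E
```

```text
3.17 pos [ 0.5037 -0.0362  0.1479] F [-0.43 -0.59  0.1 ] M [-0.02  0.01 -0.  ] op 0.0852 q [-0.2  -0.02 -0.13  1.44 -0.01  1.58]
[[0.206, 0.979, 0.009], [0.979, -0.206, -0.011], [-0.009, 0.011, -1.0]]
(np.float64(248.05703788112862), np.float64(205.2749845687023))
(np.float64(248.0864538294655), np.float64(206.47458475626271))
[(0.67, [215, 167, 64, 67])]
[ 0.01173391 -0.00090561  0.06179509]
```

View pics/wrist2.png

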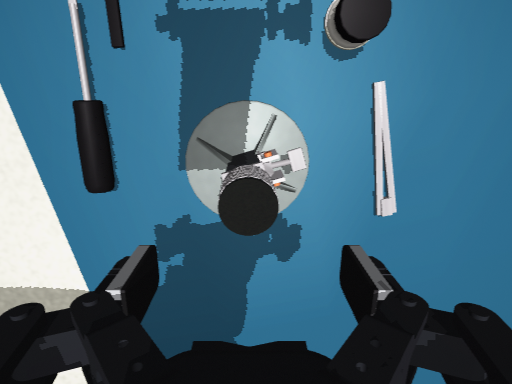

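The head is at (248,205), which matches the projection. The tool needs +12 mm in x before it goes down.

Emit:
{"api": "apply_moves", "payload": {
  "plan": [
    [[0.6,0.5,0],[0.006,-0.0005,0],1],
    [[0,0,0],[0.0055,-0.0005,0],1],
    [[0,0,0],[0,0,0],1],
    [[0,0,0],[0,0,0],1],
    [[0,0,0],[0,0,0],1]
  ]
}}

```text
time_s: 3.68
eef_pos: [0.5085, -0.0243, 0.1535]
eef_rot: [2.435, 1.975, 0.01]
wrist_force: [0.4, 1.1, -0.1]
opening: 0.0852
```

```bash
python3 - <<'E'
from h import *
s=st()
Rm=R.from_rotvec(s['eef_rot']).as_matrix();print(Rm.T@(np.array([.5058,-.0252,.086])-s['eef_pos']))
E
```

```text
3.68 pos [ 0.5085 -0.0243  0.1535] F [ 0.43  1.09 -0.08] M [0.01 0.05 0.  ] op 0.0852 q [-0.18 -0.01 -0.11  1.46  0.    1.6 ]
[[0.206, 0.978, 0.009], [0.978, -0.206, -0.001], [0.001, 0.009, -1.0]]
[-0.00152138 -0.00307619  0.0674715 ]
```

Emit:
{"api": "apply_moves", "payload": {
  "plan": [
    [[0.5,0,0],[-0.001,-0.002,0.01],1],
    [[0,0,0],[0,0,0.012],1],
    [[0,0,0],[0,0,0.012],1],
    [[0,0,0],[0,0,0.008],1],
    [[0,0,0],[0,0,0],1]
  ]
}}

```text
time_s: 4.1
eef_pos: [0.5069, -0.0244, 0.108]
eef_rot: [2.438, 1.981, 0.002]
wrist_force: [-0.7, -0.3, -0.8]
opening: 0.0854
```

```bash
cat > d.py <<'E'
from h import *
import sys
s=st()
Rm=R.from_rotvec(s['eef_rot']).as_matrix();print('need',np.round(Rm.T@(np.array([float(a) for a in sys.argv[1:4]])-s['eef_pos']),4))
E
python3 d.py .5058 -.0252 .086;
```

```text
4.1 pos [ 0.5069 -0.0244  0.108 ] F [-0.68 -0.29 -0.82] M [ 0.01 -0.    0.  ] op 0.0854 q [-0.18  0.01 -0.18  1.37  0.    1.6 ]
[[0.205, 0.979, 0.001], [0.979, -0.205, 0.001], [0.001, 0.001, -1.0]]
need [-0.001  -0.0009  0.022 ]
```

Emit:
{"api": "apply_moves", "payload": {
  "plan": [
    [[0,0,0],[-0.001,-0.001,0.007],1],
    [[0,0,0],[0,0,0.008],1],
    [[0,0,0],[0,0,0.005],1],
    [[0,0,0],[0,0,0],1],
    [[0,0,0],[0,0,0],1]
  ]
}}

```text
time_s: 4.52
eef_pos: [0.5041, -0.0251, 0.0838]
eef_rot: [-2.437, -1.979, 0.002]
wrist_force: [-0.8, 0.1, 0.8]
opening: 0.0852
```

```bash
python3 d.py .5058 -.0252 .086; python3 - <<'E'
from h import *
c=camera('wrist'); cv2.imwrite('pics/wrist3.png',c['img'])
print(proj(c,[.5058,-.0252,.12]))
E
```

```text
4.52 pos [ 0.5041 -0.0251  0.0838] F [-0.75  0.12  0.85] M [-0.04 -0.04 -0.01] op 0.0852 q [-0.18  0.02 -0.23  1.33  0.    1.59]
[[0.205, 0.979, -0.003], [0.979, -0.205, 0.001], [0.001, -0.003, -1.0]]
need [ 0.0003  0.0017 -0.0022]
(np.float64(253.09583737104893), np.float64(287.0369717318479))
```

View pics/wrist3.png

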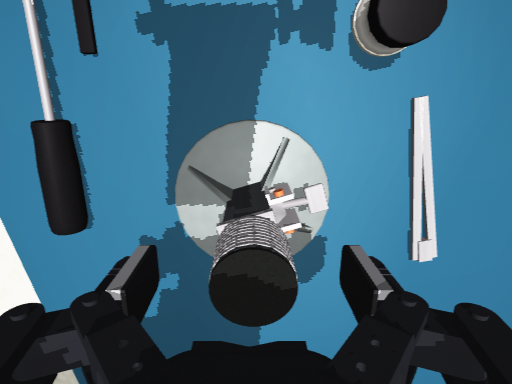

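The head at (253,287) sits between the fingers and matches the prediction. I'll shift 1.5 mm and close.

Emit:
{"api": "apply_moves", "payload": {
  "plan": [
    [[0,0,0],[0,0.0015,-0.002],1],
    [[0,0,0],[0,0,0],0.3],
    [[0,0,0],[0,0,0],0.3],
    [[0,0,0],[0,0,0],0.3],
    [[0,0,0],[0,0,0],0.3]
  ]
}}

```text
time_s: 4.98
eef_pos: [0.5074, -0.0258, 0.0884]
eef_rot: [2.438, 1.98, 0.002]
wrist_force: [-0.9, -0.1, 3.2]
opening: 0.0387
```

```bash
python3 d.py .5058 -.0252 .086
```

```text
4.98 pos [ 0.5074 -0.0258  0.0884] F [-0.9  -0.07  3.17] M [0.31 1.29 0.02] op 0.0387 q [-0.18  0.02 -0.21  1.34  0.    1.59]
[[0.205, 0.979, 0.001], [0.979, -0.205, 0.001], [0.001, 0.001, -1.0]]
need [ 0.0002 -0.0017  0.0024]
```

Emit:
{"api": "apply_moves", "payload": {
  "plan": [
    [[0,0,0],[0,-0.0015,0],0.3],
    [[0,0,0],[0,0,0],0.2],
    [[0,0,0],[0,0,0],0.1],
    [[0,0,0],[0,0,0],0],
    [[0,0,0],[0,0,0],0]
  ]
}}

```text
time_s: 5.4
eef_pos: [0.5057, -0.0254, 0.0887]
eef_rot: [2.438, 1.98, 0.002]
wrist_force: [0.7, 0.8, 0.5]
opening: 0.0344
```

Emit:
{"api": "apply_moves", "payload": {
  "plan": [
    [[0,0,0],[0,0,0],0],
    [[0,0,0],[0,0,0],0],
    [[0,0,0],[0,0,0],0],
    [[0,0,0],[0,0,0],0],
    [[0,0,0],[0,0,0],0]
  ]
}}

```text
time_s: 5.82
eef_pos: [0.5057, -0.0254, 0.0887]
eef_rot: [2.438, 1.98, 0.002]
wrist_force: [-0.3, 0.5, 0.6]
opening: 0.0343
```

```bash
python3 d.py .5058 -.0252 .086
```

```text
5.82 pos [ 0.5057 -0.0254  0.0887] F [-0.3   0.52  0.58] M [0.02 0.17 0.02] op 0.0343 q [-0.18  0.02 -0.22  1.34  0.    1.59]
[[0.205, 0.979, 0.001], [0.979, -0.205, 0.001], [0.001, 0.001, -1.0]]
need [0.0002 0.     0.0027]
```

Emit:
{"api": "apply_moves", "payload": {
  "plan": [
    [[0,0,0],[0,0,-0.001],0],
    [[0,0,0],[0,0,-0.001],0],
    [[0,0,0],[0,0,-0.001],0],
    [[0,0,0],[0,0,-0.001],0],
    [[0,0,0],[0,0,-0.001],0]
  ]
}}

```text
time_s: 6.23
eef_pos: [0.5057, -0.0254, 0.0895]
eef_rot: [-2.438, -1.98, -0.001]
wrist_force: [1.9, 0.7, -6.9]
opening: 0.0347
```

Emit:
{"api": "apply_moves", "payload": {
  "plan": [
    [[0,0,0],[0,0,-0.0004],0],
    [[0,0,0],[0,0,-0.0004],0],
    [[0,0,0],[0,0,-0.0004],0],
    [[0,0,0],[0,0,-0.0004],0],
    [[0,0,0],[0,0,-0.0004],0]
  ]
}}

```text
time_s: 6.65
eef_pos: [0.5057, -0.0254, 0.0908]
eef_rot: [-2.438, -1.979, -0.0]
wrist_force: [2.6, 0.4, -5.9]
opening: 0.0348
```

```bash
python3 d.py .5058 -.0252 .096
```

```text
6.65 pos [ 0.5057 -0.0254  0.0908] F [ 2.6   0.44 -5.87] M [-0.04 -0.64  0.04] op 0.0348 q [-0.18  0.02 -0.21  1.34  0.    1.59]
[[0.205, 0.979, -0.001], [0.979, -0.205, 0.001], [0.001, -0.001, -1.0]]
need [ 0.0002  0.0001 -0.0052]
```

Emit:
{"api": "apply_moves", "payload": {
  "plan": [
    [[0,0,0],[0,0,-0.001],0],
    [[0,0,0],[0,0,-0.001],0],
    [[0,0,0],[0,0,-0.001],0],
    [[0,0,0],[0,0,-0.001],0],
    [[0,0,0],[0,0,-0.001],0]
  ]
}}

```text
time_s: 7.07
eef_pos: [0.5057, -0.0254, 0.0963]
eef_rot: [-2.438, -1.979, -0.0]
wrist_force: [2.3, 0.1, -7.0]
opening: 0.0344
```

Emit:
{"api": "apply_moves", "payload": {
  "plan": [
    [[0,0,0],[0,0,-0.0006],0],
    [[0,0,0],[0,0,-0.0006],0],
    [[0,0,0],[0,0,-0.0006],0],
    [[0,0,0],[0,0,-0.0006],0],
    [[0,0,0],[0,0,-0.0006],0]
  ]
}}

```text
time_s: 7.48
eef_pos: [0.5056, -0.0254, 0.0992]
eef_rot: [-2.438, -1.979, -0.0]
wrist_force: [3.4, -0.7, -8.5]
opening: 0.0345
```

```bash
python3 d.py .5058 -.0252 .096; python3 - <<'E'
from h import *
c=camera('scene')
a=c['img'][100:260,140:260]; cv2.imwrite('pics/scene4z.png',cv2.resize(a,None,fx=3.7,fy=3.7,interpolation=cv2.INTER_CUBIC))
E
```

```text
7.48 pos [ 0.5056 -0.0254  0.0992] F [ 3.38 -0.72 -8.45] M [-0.14 -0.87  0.03] op 0.0345 q [-0.18  0.01 -0.2   1.36  0.    1.59]
[[0.205, 0.979, -0.001], [0.979, -0.205, 0.001], [0.001, -0.001, -1.0]]
need [0.0002 0.0001 0.0032]
```

View pics/scene4z.png

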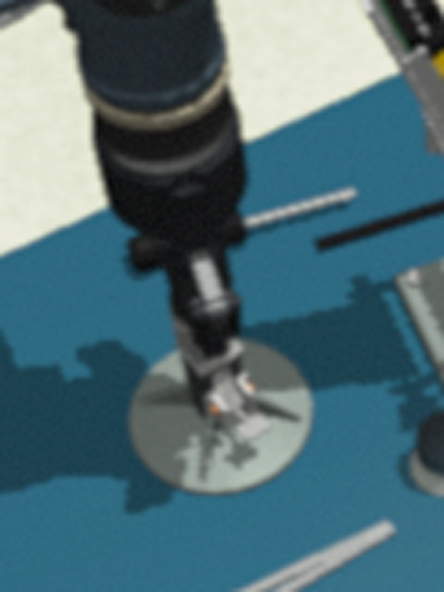

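The picture shows the head held in the fingers, with the pawl block clear of them at about (240,400). From here I'll feel upward in roughly 1 mm steps.

Emit:
{"api": "apply_moves", "payload": {
  "plan": [
    [[0,0,0],[0,0,-0.0002],0],
    [[0,0,0],[0,0,-0.0002],0],
    [[0,0,0],[0,0,-0.0002],0],
    [[0,0,0],[0,0,-0.0002],0],
    [[0,0,0],[0,0,-0.0002],0]
  ]
}}

```text
time_s: 7.95
eef_pos: [0.5056, -0.0254, 0.0993]
eef_rot: [-2.437, -1.979, 0.0]
wrist_force: [2.9, -0.5, -9.6]
opening: 0.0344
```

Emit:
{"api": "apply_moves", "payload": {
  "plan": [
    [[0,0,0],[0,0,-0.0002],0],
    [[0,0,0],[0,0,-0.0002],0],
    [[0,0,0],[0,0,-0.0002],0],
    [[0,0,0],[0,0,-0.0002],0],
    [[0,0,0],[0,0,-0.0002],0]
  ]
}}

```text
time_s: 8.37
eef_pos: [0.5056, -0.0254, 0.0999]
eef_rot: [-2.437, -1.979, 0.0]
wrist_force: [3.4, -0.2, -9.6]
opening: 0.0345
```

Emit:
{"api": "apply_moves", "payload": {
  "plan": [
    [[0,0,0],[0,0,-0.0002],0],
    [[0,0,0],[0,0,-0.0002],0],
    [[0,0,0],[0,0,-0.0002],0],
    [[0,0,0],[0,0,-0.0002],0],
    [[0,0,0],[0,0,-0.0002],0]
  ]
}}

```text
time_s: 8.78
eef_pos: [0.5056, -0.0254, 0.1007]
eef_rot: [-2.437, -1.979, 0.001]
wrist_force: [4.1, -0.4, -10.3]
opening: 0.0346
```

Emit:
{"api": "apply_moves", "payload": {
  "plan": [
    [[0,0,0],[0,0,-0.0002],0],
    [[0,0,0],[0,0,-0.0002],0],
    [[0,0,0],[0,0,-0.0002],0],
    [[0,0,0],[0,0,-0.0002],0],
    [[0,0,0],[0,0,-0.0002],0]
  ]
}}

```text
time_s: 9.2
eef_pos: [0.5056, -0.0254, 0.1015]
eef_rot: [-2.437, -1.979, 0.001]
wrist_force: [2.8, 0.5, -11.1]
opening: 0.0345
```

Emit:
{"api": "apply_moves", "payload": {
  "plan": [
    [[0,0,0],[0,0,-0.0002],0],
    [[0,0,0],[0,0,-0.0002],0],
    [[0,0,0],[0,0,-0.0002],0],
    [[0,0,0],[0,0,-0.0002],0],
    [[0,0,0],[0,0,-0.0002],0]
  ]
}}

```text
time_s: 9.62
eef_pos: [0.5056, -0.0254, 0.1023]
eef_rot: [-2.437, -1.979, 0.001]
wrist_force: [3.5, -0.2, -11.6]
opening: 0.0342
```

Emit:
{"api": "apply_moves", "payload": {
  "plan": [
    [[0,0,0],[0,0,-0.0002],0],
    [[0,0,0],[0,0,-0.0002],0],
    [[0,0,0],[0,0,-0.0002],0],
    [[0,0,0],[0,0,-0.0002],0],
    [[0,0,0],[0,0,-0.0002],0]
  ]
}}

```text
time_s: 10.03
eef_pos: [0.5056, -0.0254, 0.103]
eef_rot: [-2.437, -1.979, 0.001]
wrist_force: [3.7, -0.8, -11.1]
opening: 0.0347
```

Emit:
{"api": "apply_moves", "payload": {
  "plan": [
    [[0,0,0],[0,0,-0.0002],0],
    [[0,0,0],[0,0,-0.0002],0],
    [[0,0,0],[0,0,-0.0002],0],
    [[0,0,0],[0,0,-0.0002],0],
    [[0,0,0],[0,0,-0.0002],0]
  ]
}}

```text
time_s: 10.45
eef_pos: [0.5056, -0.0254, 0.1038]
eef_rot: [-2.437, -1.979, 0.001]
wrist_force: [4.3, -0.0, -11.3]
opening: 0.0344
```

Emit:
{"api": "apply_moves", "payload": {
  "plan": [
    [[0,0,0],[0,0,-0.0002],0],
    [[0,0,0],[0,0,-0.0002],0],
    [[0,0,0],[0,0,-0.0002],0],
    [[0,0,0],[0,0,-0.0002],0],
    [[0,0,0],[0,0,-0.0002],0]
  ]
}}

```text
time_s: 10.87
eef_pos: [0.5056, -0.0254, 0.1069]
eef_rot: [-2.437, -1.979, 0.0]
wrist_force: [4.3, -0.1, -8.9]
opening: 0.0341
```

```bash
python3 d.py .5058 -.0252 .1; python3 - <<'E'
from h import *
c=camera('wrist'); cv2.imwrite('pics/wrist5.png',c['img'])
print(proj(c,[.5058,-.0252,.12]))
E
```

```text
10.87 pos [ 0.5056 -0.0254  0.1069] F [ 4.3  -0.14 -8.94] M [-0.11 -0.89 -0.02] op 0.0341 q [-0.18  0.01 -0.19  1.38  0.    1.59]
[[0.205, 0.979, -0.001], [0.979, -0.205, 0.002], [0.001, -0.002, -1.0]]
need [0.0002 0.0001 0.0069]
(np.float64(249.2238017574376), np.float64(258.05098190229876))
```

View pics/wrist5.png

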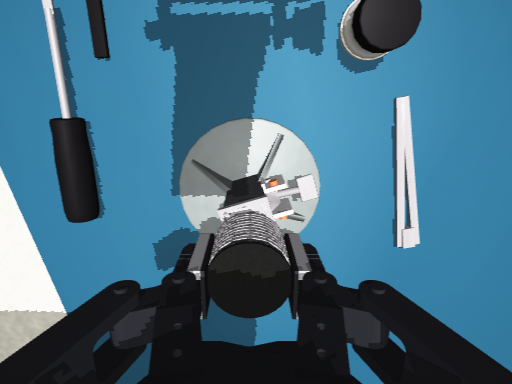

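The wrist image shows the head top at (250,278), still the same distance above the TCP, so there is no slip. The first click came at TCP z of about 0.1045, where the force dropped and the arm jumped 3 mm. Next I'll look for click 2 near 0.1115.

Emit:
{"api": "apply_moves", "payload": {
  "plan": [
    [[0,0,0],[0,0,-0.0002],0],
    [[0,0,0],[0,0,-0.0002],0],
    [[0,0,0],[0,0,-0.0002],0],
    [[0,0,0],[0,0,-0.0002],0],
    [[0,0,0],[0,0,-0.0002],0]
  ]
}}

```text
time_s: 11.33
eef_pos: [0.5056, -0.0254, 0.1074]
eef_rot: [-2.437, -1.979, 0.0]
wrist_force: [2.7, -1.2, -9.8]
opening: 0.0342
```

Emit:
{"api": "apply_moves", "payload": {
  "plan": [
    [[0,0,0],[0,0,-0.0002],0],
    [[0,0,0],[0,0,-0.0002],0],
    [[0,0,0],[0,0,-0.0002],0],
    [[0,0,0],[0,0,-0.0002],0],
    [[0,0,0],[0,0,-0.0002],0]
  ]
}}

```text
time_s: 11.75
eef_pos: [0.5056, -0.0254, 0.1082]
eef_rot: [-2.437, -1.979, 0.001]
wrist_force: [3.7, -0.6, -10.3]
opening: 0.0341
```

Emit:
{"api": "apply_moves", "payload": {
  "plan": [
    [[0,0,0],[0,0,-0.0002],0],
    [[0,0,0],[0,0,-0.0002],0],
    [[0,0,0],[0,0,-0.0002],0],
    [[0,0,0],[0,0,-0.0002],0],
    [[0,0,0],[0,0,-0.0002],0]
  ]
}}

```text
time_s: 12.17
eef_pos: [0.5056, -0.0254, 0.1089]
eef_rot: [-2.437, -1.979, 0.001]
wrist_force: [3.5, -0.4, -10.9]
opening: 0.0345
```

Emit:
{"api": "apply_moves", "payload": {
  "plan": [
    [[0,0,0],[0,0,-0.0002],0],
    [[0,0,0],[0,0,-0.0002],0],
    [[0,0,0],[0,0,-0.0002],0],
    [[0,0,0],[0,0,-0.0002],0],
    [[0,0,0],[0,0,-0.0002],0]
  ]
}}

```text
time_s: 12.58
eef_pos: [0.5056, -0.0254, 0.1097]
eef_rot: [-2.437, -1.979, 0.001]
wrist_force: [3.7, -1.4, -10.7]
opening: 0.0343
```

Emit:
{"api": "apply_moves", "payload": {
  "plan": [
    [[0,0,0],[0,0,-0.0002],0],
    [[0,0,0],[0,0,-0.0002],0],
    [[0,0,0],[0,0,-0.0002],0],
    [[0,0,0],[0,0,-0.0002],0],
    [[0,0,0],[0,0,-0.0002],0]
  ]
}}

```text
time_s: 13.0
eef_pos: [0.5056, -0.0254, 0.1104]
eef_rot: [-2.437, -1.979, 0.001]
wrist_force: [4.5, 0.0, -12.3]
opening: 0.0344
```

Emit:
{"api": "apply_moves", "payload": {
  "plan": [
    [[0,0,0],[0,0,-0.0002],0],
    [[0,0,0],[0,0,-0.0002],0],
    [[0,0,0],[0,0,-0.0002],0],
    [[0,0,0],[0,0,-0.0002],0],
    [[0,0,0],[0,0,-0.0002],0]
  ]
}}

```text
time_s: 13.42
eef_pos: [0.5057, -0.0254, 0.1127]
eef_rot: [-2.437, -1.979, 0.001]
wrist_force: [2.5, -0.6, -6.2]
opening: 0.0341
```

Emit:
{"api": "apply_moves", "payload": {
  "plan": [
    [[0,0,0],[0,0,-0.0002],0],
    [[0,0,0],[0,0,-0.0002],0],
    [[0,0,0],[0,0,-0.0002],0],
    [[0,0,0],[0,0,-0.0002],0],
    [[0,0,0],[0,0,-0.0002],0]
  ]
}}

```text
time_s: 13.83
eef_pos: [0.5056, -0.0254, 0.1143]
eef_rot: [-2.437, -1.979, 0.0]
wrist_force: [3.2, -0.2, -9.9]
opening: 0.0346
```

Emit:
{"api": "apply_moves", "payload": {
  "plan": [
    [[0,0,0],[0,0,-0.0002],0],
    [[0,0,0],[0,0,-0.0002],0],
    [[0,0,0],[0,0,-0.0002],0],
    [[0,0,0],[0,0,-0.0002],0],
    [[0,0,0],[0,0,-0.0002],0]
  ]
}}

```text
time_s: 14.25
eef_pos: [0.5056, -0.0254, 0.1149]
eef_rot: [-2.437, -1.979, 0.001]
wrist_force: [3.4, -0.3, -10.8]
opening: 0.0349
```

Click 2 came at about 0.111 (the force fell from 12.3 to 6.2 N). Click 3 should be near 0.118.

Emit:
{"api": "apply_moves", "payload": {
  "plan": [
    [[0,0,0],[0,0,-0.0002],0],
    [[0,0,0],[0,0,-0.0002],0],
    [[0,0,0],[0,0,-0.0002],0],
    [[0,0,0],[0,0,-0.0002],0],
    [[0,0,0],[0,0,-0.0002],0]
  ]
}}

```text
time_s: 14.67
eef_pos: [0.5056, -0.0254, 0.1156]
eef_rot: [-2.437, -1.979, 0.001]
wrist_force: [3.4, -0.4, -9.8]
opening: 0.0345
```

Emit:
{"api": "apply_moves", "payload": {
  "plan": [
    [[0,0,0],[0,0,-0.0002],0],
    [[0,0,0],[0,0,-0.0002],0],
    [[0,0,0],[0,0,-0.0002],0],
    [[0,0,0],[0,0,-0.0002],0],
    [[0,0,0],[0,0,-0.0002],0]
  ]
}}

```text
time_s: 15.08
eef_pos: [0.5056, -0.0254, 0.1164]
eef_rot: [-2.437, -1.979, 0.001]
wrist_force: [4.0, -0.3, -11.1]
opening: 0.0343
```

Emit:
{"api": "apply_moves", "payload": {
  "plan": [
    [[0,0,0],[0,0,-0.0002],0],
    [[0,0,0],[0,0,-0.0002],0],
    [[0,0,0],[0,0,-0.0002],0],
    [[0,0,0],[0,0,-0.0002],0],
    [[0,0,0],[0,0,-0.0002],0]
  ]
}}

```text
time_s: 15.5
eef_pos: [0.5056, -0.0254, 0.1171]
eef_rot: [-2.437, -1.978, 0.001]
wrist_force: [2.9, -0.3, -10.4]
opening: 0.0348
```

Emit:
{"api": "apply_moves", "payload": {
  "plan": [
    [[0,0,0],[0,0,-0.0002],0],
    [[0,0,0],[0,0,-0.0002],0],
    [[0,0,0],[0,0,-0.0002],0],
    [[0,0,0],[0,0,-0.0002],0],
    [[0,0,0],[0,0,-0.0002],0]
  ]
}}

```text
time_s: 15.92
eef_pos: [0.5056, -0.0254, 0.1181]
eef_rot: [-2.437, -1.978, 0.001]
wrist_force: [2.9, -0.8, -9.7]
opening: 0.0345
```

Emit:
{"api": "apply_moves", "payload": {
  "plan": [
    [[0,0,0],[0,0,-0.0002],0],
    [[0,0,0],[0,0,-0.0002],0],
    [[0,0,0],[0,0,-0.0002],0],
    [[0,0,0],[0,0,-0.0002],0],
    [[0,0,0],[0,0,-0.0002],0]
  ]
}}

```text
time_s: 16.33
eef_pos: [0.5056, -0.0254, 0.1211]
eef_rot: [-2.437, -1.979, 0.0]
wrist_force: [3.4, -0.3, -9.9]
opening: 0.0346
```

Click 3 came at about 0.118. Click 4 should be near 0.125, and I'll go one call at a time around it.

Emit:
{"api": "apply_moves", "payload": {
  "plan": [
    [[0,0,0],[0,0,-0.0002],0],
    [[0,0,0],[0,0,-0.0002],0],
    [[0,0,0],[0,0,-0.0002],0],
    [[0,0,0],[0,0,-0.0002],0],
    [[0,0,0],[0,0,-0.0002],0]
  ]
}}

```text
time_s: 16.75
eef_pos: [0.5056, -0.0254, 0.1216]
eef_rot: [-2.437, -1.979, 0.001]
wrist_force: [4.0, 0.1, -10.0]
opening: 0.034
```

Emit:
{"api": "apply_moves", "payload": {
  "plan": [
    [[0,0,0],[0,0,-0.0002],0],
    [[0,0,0],[0,0,-0.0002],0],
    [[0,0,0],[0,0,-0.0002],0],
    [[0,0,0],[0,0,-0.0002],0],
    [[0,0,0],[0,0,-0.0002],0]
  ]
}}

```text
time_s: 17.17
eef_pos: [0.5056, -0.0254, 0.1224]
eef_rot: [-2.437, -1.979, 0.001]
wrist_force: [3.8, -0.2, -10.6]
opening: 0.0345
```

Emit:
{"api": "apply_moves", "payload": {
  "plan": [
    [[0,0,0],[0,0,-0.0002],0],
    [[0,0,0],[0,0,-0.0002],0],
    [[0,0,0],[0,0,-0.0002],0],
    [[0,0,0],[0,0,-0.0002],0],
    [[0,0,0],[0,0,-0.0002],0]
  ]
}}

```text
time_s: 17.58
eef_pos: [0.5056, -0.0254, 0.1231]
eef_rot: [-2.437, -1.979, 0.001]
wrist_force: [3.5, -1.4, -10.7]
opening: 0.0343
```

Emit:
{"api": "apply_moves", "payload": {
  "plan": [
    [[0,0,0],[0,0,-0.0002],0],
    [[0,0,0],[0,0,-0.0002],0],
    [[0,0,0],[0,0,-0.0002],0],
    [[0,0,0],[0,0,-0.0002],0],
    [[0,0,0],[0,0,-0.0002],0]
  ]
}}

```text
time_s: 18.0
eef_pos: [0.5056, -0.0254, 0.1238]
eef_rot: [-2.437, -1.979, 0.001]
wrist_force: [3.4, 0.0, -10.7]
opening: 0.0345
```

Emit:
{"api": "apply_moves", "payload": {
  "plan": [
    [[0,0,0],[0,0,-0.0002],0],
    [[0,0,0],[0,0,-0.0002],0],
    [[0,0,0],[0,0,-0.0002],0],
    [[0,0,0],[0,0,-0.0002],0],
    [[0,0,0],[0,0,-0.0002],0]
  ]
}}

```text
time_s: 18.42
eef_pos: [0.5056, -0.0254, 0.1246]
eef_rot: [-2.436, -1.978, 0.001]
wrist_force: [4.3, -0.1, -10.5]
opening: 0.0345
```

Emit:
{"api": "apply_moves", "payload": {
  "plan": [
    [[0,0,0],[0,0,-0.0002],0],
    [[0,0,0],[0,0,-0.0002],0],
    [[0,0,0],[0,0,-0.0002],0],
    [[0,0,0],[0,0,-0.0002],0],
    [[0,0,0],[0,0,0],0]
  ]
}}

```text
time_s: 18.83
eef_pos: [0.5056, -0.0254, 0.1276]
eef_rot: [-2.437, -1.979, 0.0]
wrist_force: [3.5, -0.9, -8.9]
opening: 0.0344
```

Click 4 came at about 0.125, then the arm rose to 0.1276. I'll stop lifting here and press down gently.

Emit:
{"api": "apply_moves", "payload": {
  "plan": [
    [[0,0,0],[0,0,0.0004],0],
    [[0,0,0],[0,0,0.0004],0],
    [[0,0,0],[0,0,0.0004],0],
    [[0,0,0],[0,0,0.0004],0],
    [[0,0,0],[0,0,0.0004],0]
  ]
}}

```text
time_s: 19.25
eef_pos: [0.5056, -0.0254, 0.1276]
eef_rot: [-2.438, -1.98, -0.001]
wrist_force: [2.0, -0.3, -5.2]
opening: 0.0345
```

Emit:
{"api": "apply_moves", "payload": {
  "plan": [
    [[0,0,0],[0,0,0.0004],0],
    [[0,0,0],[0,0,0.0004],0],
    [[0,0,0],[0,0,0.0004],0],
    [[0,0,0],[0,0,0.0004],0],
    [[0,0,0],[0,0,0.0004],0]
  ]
}}

```text
time_s: 19.67
eef_pos: [0.5057, -0.0254, 0.1276]
eef_rot: [-2.438, -1.98, -0.002]
wrist_force: [1.1, -0.1, -2.0]
opening: 0.0342
```

Emit:
{"api": "apply_moves", "payload": {
  "plan": [
    [[0,0,0],[0,0,0.0004],0],
    [[0,0,0],[0,0,0.0004],0],
    [[0,0,0],[0,0,0.0004],0],
    [[0,0,0],[0,0,0.0004],0],
    [[0,0,0],[0,0,0.0004],0]
  ]
}}

```text
time_s: 20.08
eef_pos: [0.5057, -0.0254, 0.1275]
eef_rot: [2.438, 1.98, 0.003]
wrist_force: [0.4, -0.5, -0.1]
opening: 0.0343
```

Emit:
{"api": "apply_moves", "payload": {
  "plan": [
    [[0,0,0],[0,0,0.0004],0],
    [[0,0,0],[0,0,0.0004],0],
    [[0,0,0],[0,0,0.0004],0],
    [[0,0,0],[0,0,0.0004],0],
    [[0,0,0],[0,0,0.0004],0]
  ]
}}

```text
time_s: 20.5
eef_pos: [0.5057, -0.0254, 0.1268]
eef_rot: [2.438, 1.98, 0.004]
wrist_force: [0.5, 0.4, -0.1]
opening: 0.0343
```

Emit:
{"api": "apply_moves", "payload": {
  "plan": [
    [[0,0,0],[0,0,0.0004],0],
    [[0,0,0],[0,0,0.0004],0],
    [[0,0,0],[0,0,0.0004],0],
    [[0,0,0],[0,0,0.0004],0],
    [[0,0,0],[0,0,0.0004],0]
  ]
}}

```text
time_s: 20.92
eef_pos: [0.5057, -0.0254, 0.1253]
eef_rot: [2.438, 1.98, 0.004]
wrist_force: [-1.5, -0.2, 4.1]
opening: 0.0345
```

Emit:
{"api": "apply_moves", "payload": {
  "plan": [
    [[0,0,0],[0,0,0.0004],0],
    [[0,0,0],[0,0,0.0004],0],
    [[0,0,0],[0,0,0.0004],0],
    [[0,0,0],[0,0,0.0004],0],
    [[0,0,0],[0,0,0.0004],0]
  ]
}}

```text
time_s: 21.33
eef_pos: [0.5057, -0.0254, 0.1252]
eef_rot: [2.437, 1.979, 0.005]
wrist_force: [-1.0, -0.5, 5.5]
opening: 0.0343
```

Emit:
{"api": "apply_moves", "payload": {
  "plan": [
    [[0,0,0],[0,0,0.0004],0],
    [[0,0,0],[0,0,0.0004],0],
    [[0,0,0],[0,0,0.0004],0],
    [[0,0,0],[0,0,0.0004],0],
    [[0,0,0],[0,0,0.0004],0]
  ]
}}

```text
time_s: 21.75
eef_pos: [0.5058, -0.0254, 0.1252]
eef_rot: [2.436, 1.979, 0.006]
wrist_force: [-0.6, -1.1, 5.5]
opening: 0.0347
```

Emit:
{"api": "apply_moves", "payload": {
  "plan": [
    [[0,0,0],[0,0,0.0008],0],
    [[0,0,0],[0,0,0.0008],0],
    [[0,0,0],[0,0,0.0008],0],
    [[0,0,0],[0,0,0.0008],0],
    [[0,0,0],[0,0,0.0008],0]
  ]
}}

```text
time_s: 22.17
eef_pos: [0.5057, -0.0254, 0.1251]
eef_rot: [2.435, 1.978, 0.008]
wrist_force: [-0.7, -0.3, 6.5]
opening: 0.0343
```

Emit:
{"api": "apply_moves", "payload": {
  "plan": [
    [[0,0,0],[0,0,0.001],0],
    [[0,0,0],[0,0,0.001],0],
    [[0,0,0],[0,0,0.001],0],
    [[0,0,0],[0,0,0.001],0],
    [[0,0,0],[0,0,0.001],0]
  ]
}}

```text
time_s: 22.58
eef_pos: [0.5058, -0.0254, 0.1251]
eef_rot: [2.434, 1.977, 0.01]
wrist_force: [-1.2, -0.2, 7.3]
opening: 0.0347
```

```bash
python3 d.py .5058 -.0252 .1254
```

```text
22.58 pos [ 0.5058 -0.0254  0.1251] F [-1.25 -0.21  7.35] M [0.3  1.24 0.04] op 0.0347 q [-0.18 -0.01 -0.17  1.4   0.    1.59]
[[0.205, 0.979, 0.009], [0.979, -0.205, -0.001], [0.001, 0.009, -1.0]]
need [ 0.0002 -0.     -0.0003]
```

Emit:
{"api": "apply_moves", "payload": {
  "plan": [
    [[0.1,0,0],[0,0,0.002],0],
    [[0.1,0,0],[0,0,0.002],0],
    [[0.1,0,0],[0,0,0.002],0],
    [[0.1,0,0],[0,0,0.002],0],
    [[0.1,0,0],[0,0,0.002],0]
  ]
}}

```text
time_s: 23.0
eef_pos: [0.5058, -0.0254, 0.1249]
eef_rot: [2.436, 1.979, 0.005]
wrist_force: [-4.6, 0.3, 11.2]
opening: 0.0344
```

```bash
python3 d.py .5058 -.0252 .1254
```

```text
23.0 pos [ 0.5058 -0.0254  0.1249] F [-4.64  0.32 11.24] M [0.21 1.32 0.02] op 0.0344 q [-0.18 -0.   -0.16  1.4   0.    1.59]
[[0.205, 0.979, 0.005], [0.979, -0.205, -0.0], [0.001, 0.005, -1.0]]
need [ 0.0002 -0.     -0.0005]
```

Emit:
{"api": "apply_moves", "payload": {
  "plan": [
    [[0.1,0,0],[0,0,0.003],0],
    [[0.1,0,0],[0,0,0.003],0],
    [[0.1,0,0],[0,0,0.003],0],
    [[0.1,0,0],[0,0,0.003],0],
    [[0.1,0,0],[0,0,0.003],0]
  ]
}}

```text
time_s: 23.42
eef_pos: [0.5058, -0.0254, 0.1247]
eef_rot: [2.436, 1.979, 0.003]
wrist_force: [-5.4, 0.1, 14.7]
opening: 0.0344
```

Emit:
{"api": "apply_moves", "payload": {
  "plan": [
    [[0,0,0],[0,0,0.003],0],
    [[0,0,0],[0,0,0.003],0],
    [[0,0,0],[0,0,0.003],0],
    [[0,0,0],[0,0,0.003],0],
    [[0,0,0],[0,0,0.003],0]
  ]
}}

```text
time_s: 23.83
eef_pos: [0.5058, -0.0254, 0.1247]
eef_rot: [2.431, 1.975, 0.01]
wrist_force: [-3.9, 0.2, 16.3]
opening: 0.0345
```

```bash
python3 d.py .5058 -.0252 .1254
```

```text
23.83 pos [ 0.5058 -0.0254  0.1247] F [-3.92  0.22 16.26] M [ 0.42  2.1  -0.05] op 0.0345 q [-0.18 -0.01 -0.17  1.4  -0.    1.59]
[[0.205, 0.979, 0.011], [0.979, -0.205, -0.003], [-0.0, 0.011, -1.0]]
need [ 0.0002 -0.     -0.0007]
```

Emit:
{"api": "apply_moves", "payload": {
  "plan": [
    [[0.1,0,0],[0,0,0.0032],0],
    [[0.1,0,0],[0,0,0.0032],0],
    [[0.1,0,0],[0,0,0.0032],0],
    [[0.1,0,0],[0,0,0.0032],0],
    [[0.1,0,0],[0,0,0.0032],0]
  ]
}}

```text
time_s: 24.25
eef_pos: [0.5058, -0.0255, 0.1247]
eef_rot: [2.432, 1.976, 0.009]
wrist_force: [-5.0, 0.6, 15.5]
opening: 0.0349
```

Emit:
{"api": "apply_moves", "payload": {
  "plan": [
    [[0,0,0],[0,0,0],0],
    [[0,0,0],[0,0,0],0],
    [[0,0,0],[0,0,0],0.2],
    [[0,0,0],[0,0,0],0.5],
    [[0,0,0],[0,0,0],1]
  ]
}}

```text
time_s: 24.67
eef_pos: [0.5061, -0.0255, 0.124]
eef_rot: [2.432, 1.975, 0.009]
wrist_force: [0.5, 0.4, 0.3]
opening: 0.0537
```

Emit:
{"api": "apply_moves", "payload": {
  "plan": [
    [[0,0,0],[0,0,0],1],
    [[0,0,0],[0,0,0],1],
    [[0,0,0],[0,0,0],1],
    [[0,0,0],[0,0,0],1],
    [[0,0,0],[0,0,-0.005],1]
  ]
}}

```text
time_s: 25.08
eef_pos: [0.5048, -0.0253, 0.1256]
eef_rot: [2.435, 1.977, 0.005]
wrist_force: [0.1, 0.7, -0.2]
opening: 0.0852
```

```bash
python3 d.py .5058 -.0252 .1254; python3 - <<'E'
from h import *
c=camera('wrist'); cv2.imwrite('pics/wrist6.png',c['img'])
for z in (.154,.158,.162): print(z,proj(c,[.5058,-.0252,z]))
E
```

```text
25.08 pos [ 0.5048 -0.0253  0.1256] F [ 0.13  0.75 -0.21] M [-0.08 -0.03  0.06] op 0.0852 q [-0.18 -0.01 -0.17  1.41 -0.    1.59]
[[0.205, 0.979, 0.006], [0.979, -0.205, -0.002], [-0.001, 0.006, -1.0]]
need [0.0003 0.001  0.0002]
0.154 (np.float64(251.63442303583776), np.float64(276.2263407778706))
0.158 (np.float64(251.77223055163972), np.float64(281.68023380975353))
0.162 (np.float64(251.91855615060408), np.float64(287.47123990933835))
```

View pics/wrist6.png

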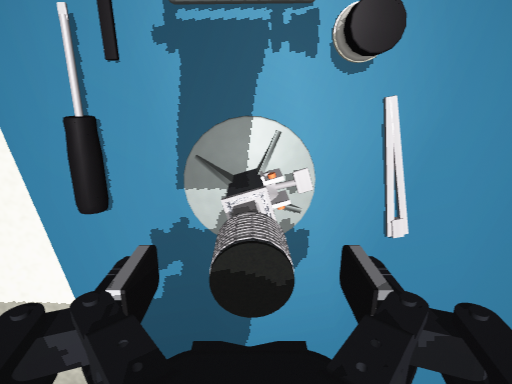

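The head's top centre is at about (252,279), so its z is about 0.156. That fits four notches and a nearly level tray. Now I'll pin down the swivel and the tray angle from the first pictures.

```bash
python3 - <<'E'
from h import *
np.set_printoptions(precision=4,suppress=True)
t=camera('top');s=camera('scene')
for n,c in(('top',t),('scene',s)): cv2.imwrite(f'pics/{n}7.png',c['img'])
Z=lambda x,y:(150+(x)/4,150+(y)/3.7)
S=lambda x,y:(160+x/2.8,70+y/2.8)
H=np.array([.5058,-.0252,0])
for p in((265,130),(258,158),(220,338)):
    q=atz(t,*Z(*p),.162)-H; print('axis pt',q@HX,q@HY)
a=cv2.imread('pics/top0.png')[165:255,170:260]; cv2.imwrite('pics/a.png',cv2.resize(a,None,fx=6.5,fy=6.5,interpolation=cv2.INTER_CUBIC))
a=cv2.imread('pics/scene0.png')[75:185,215:315]; cv2.imwrite('pics/b.png',cv2.resize(a,None,fx=5.4,fy=5.4,interpolation=cv2.INTER_CUBIC))
E
```

```text
axis pt 0.05717568803967384 0.1687904184110414
axis pt 0.04151854918604063 0.16920977909805554
axis pt -0.05690846567141263 0.16845915223750663
```

View pics/a.png

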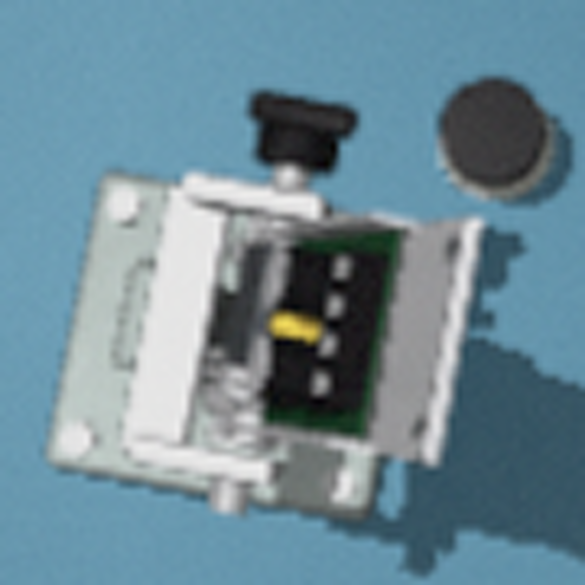

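View pics/b.png

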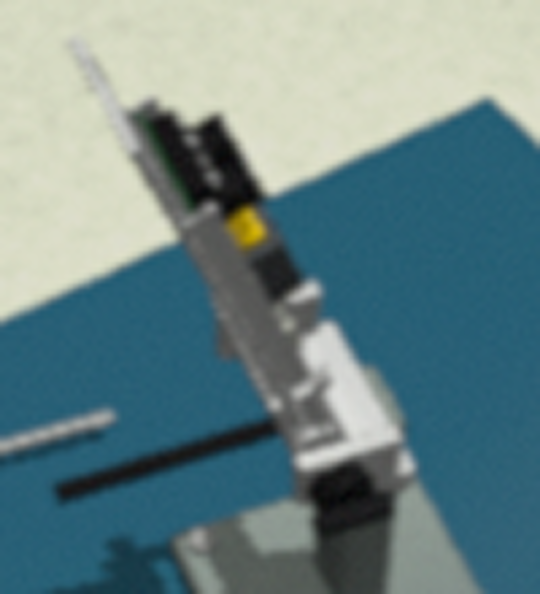

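In the enlarged top view the tray's top-face tip edge runs from about (463,220) to (418,458), and the bare grey end is visible. The bench-side axis points put the swivel 169 mm from the head.

```bash
python3 - <<'E'
from h import *
from scipy.optimize import brentq
t=camera('top')
H=np.array([.5058,-.0252,0]); d=.1688
def f(p,th):
    z=.162+.19*np.sin(th); q=atz(t,170+p[0]/6.5,165+p[1]/6.5,z)-H; return d-q@HY-.19*np.cos(th), q@HX
for p in((441,340),(463,220),(418,458)):
    th=brentq(lambda a:f(p,a)[0],.8,1.4); print(p,th,f(p,th))
E
python3 d.py .5058 -.0252 .40
```

```text
(441, 340) 1.2091687503127975 (np.float64(-1.3877787807814457e-17), np.float64(-0.00620764986168753))
(463, 220) 1.2110132822008182 (np.float64(0.0), np.float64(0.023011785238380152))
(418, 458) 1.209122591262623 (np.float64(0.0), np.float64(-0.03471628792767214))
25.28 pos [ 0.506  -0.0255  0.1272] F [-0.56 -0.96 -0.37] M [ 0.   -0.06 -0.01] op 0.0856 q [-0.18 -0.01 -0.16  1.4  -0.    1.59]
[[0.205, 0.979, 0.009], [0.979, -0.205, -0.003], [-0.001, 0.009, -1.0]]
need [ 1.000e-04  2.300e-03 -2.728e-01]
```

Emit:
{"api": "apply_moves", "payload": {
  "plan": [
    [[0.4,0,0],[0,0.001,-0.02],1],
    [[0,0,0],[0,0,-0.03],1],
    [[0,0,0],[0,0,-0.038],1],
    [[0,0,0],[0,0,-0.038],0.5],
    [[0,0,0],[0,0,-0.038],0]
  ]
}}

```text
time_s: 25.7
eef_pos: [0.5, -0.0243, 0.2838]
eef_rot: [-2.425, -1.969, 0.025]
wrist_force: [1.2, 0.2, 0.5]
opening: 0.0641
```

Emit:
{"api": "apply_moves", "payload": {
  "plan": [
    [[0,0,0],[0,0,-0.038],0],
    [[0,0,0],[0,0,-0.03],0],
    [[0,0,0],[0,0,-0.015],0],
    [[0,0,0],[0,0,0],0],
    [[0,0,0],[0,0,0],0]
  ]
}}

```text
time_s: 26.12
eef_pos: [0.5041, -0.025, 0.3815]
eef_rot: [-2.436, -1.979, 0.005]
wrist_force: [0.1, -0.2, -0.0]
opening: 0.001
```

```bash
cat > g.py <<'E'
from h import *
import sys
# holder coords: e (HX), u (toward prop from axis), z
H=np.array([.5058,-.0252,0]); O=H+.1688*HY
s=st(); q=s['eef_pos']-O; print('e,u,z mm',np.round([q@HX*1e3,-q@HY*1e3,s['eef_pos'][2]*1e3],1))
if len(sys.argv)>3:
    e,u,z=[float(a)/1e3 for a in sys.argv[1:4]]; T=O+e*HX-u*HY+np.array([0,0,z]); Rm=R.from_rotvec(s['eef_rot']).as_matrix(); print('need mm',np.round(Rm.T@(T-s['eef_pos'])*1e3,1))
E
python3 g.py -4 38 380
```

```text
26.12 pos [ 0.5041 -0.025   0.3815] F [ 0.1  -0.25 -0.01] M [-0.03  0.04 -0.01] op 0.001 q [-0.18  0.1   0.46  1.94 -0.    1.6 ]
[[0.205, 0.979, -0.005], [0.979, -0.205, 0.0], [-0.001, -0.004, -1.0]]
e,u,z mm [ -1.8 169.  381.5]
need mm [131.   -2.    1.4]
```

Emit:
{"api": "apply_moves", "payload": {
  "plan": [
    [[0,0,0],[0.02,-0.001,0],0],
    [[0,0,0],[0.035,-0.001,0],0],
    [[0,0,0],[0.035,0,0],0],
    [[0,0,0],[0.025,0,0],0],
    [[0,0,0],[0.01,0,0],0]
  ]
}}

```text
time_s: 26.53
eef_pos: [0.5278, 0.0985, 0.3733]
eef_rot: [-2.441, -1.965, 0.019]
wrist_force: [-0.4, 0.4, -0.4]
opening: -0.0
```

```bash
python3 g.py -4 38 328; python3 - <<'E'
from h import *
c=camera('scene')
a=c['img'][0:220,120:400]; cv2.imwrite('pics/scene8z.png',cv2.resize(a,None,fx=2.7,fy=2.7,interpolation=cv2.INTER_CUBIC))
E
```

```text
26.53 pos [0.5278 0.0985 0.3733] F [-0.43  0.44 -0.36] M [ 0.04 -0.03  0.01] op -0.0 q [ 0.06  0.19  0.55  1.94 -0.    1.85]
[[0.214, 0.977, -0.014], [0.977, -0.214, -0.002], [-0.005, -0.013, -1.0]]
e,u,z mm [ -4.1  43.2 373.3]
need mm [ 5.4  0.7 45.3]
```

View pics/scene8z.png

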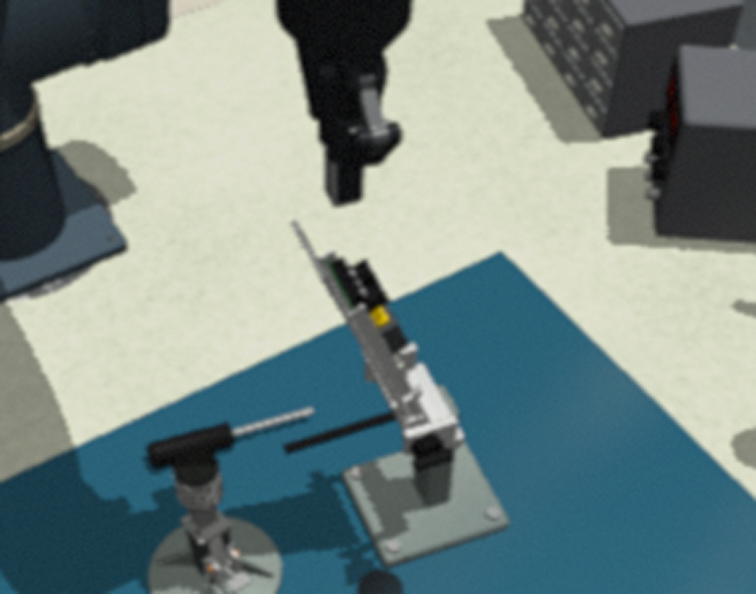

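The shut fingertips at (345,195) are above and behind the tray tip at (296,225). The way down is clear.

Emit:
{"api": "apply_moves", "payload": {
  "plan": [
    [[-0.7,0.3,0],[0.005,0,0.005],0],
    [[0,0,0],[0,0,0.012],0],
    [[0,0,0],[0,0,0.012],0],
    [[0,0,0],[0,0,0.006],0],
    [[0,0,0],[0,0,0],0]
  ]
}}

```text
time_s: 27.0
eef_pos: [0.5267, 0.1018, 0.3297]
eef_rot: [-2.44, -1.97, 0.018]
wrist_force: [-0.2, -0.2, -0.2]
opening: -0.0002
```

```bash
python3 g.py -4 38 328; python3 - <<'E'
from h import *
c=camera('scene')
a=c['img'][0:220,120:400]; cv2.imwrite('pics/scene9z.png',cv2.resize(a,None,fx=2.7,fy=2.7,interpolation=cv2.INTER_CUBIC))
E
```

```text
27.0 pos [0.5267 0.1018 0.3297] F [-0.18 -0.15 -0.16] M [-0.01  0.   -0.  ] op -0.0002 q [ 0.07  0.14  0.4   1.84 -0.    1.85]
[[0.211, 0.977, -0.012], [0.978, -0.211, -0.003], [-0.006, -0.011, -1.0]]
e,u,z mm [ -5.9  40.2 329.7]
need mm [2.2 1.9 1.7]
```

View pics/scene9z.png

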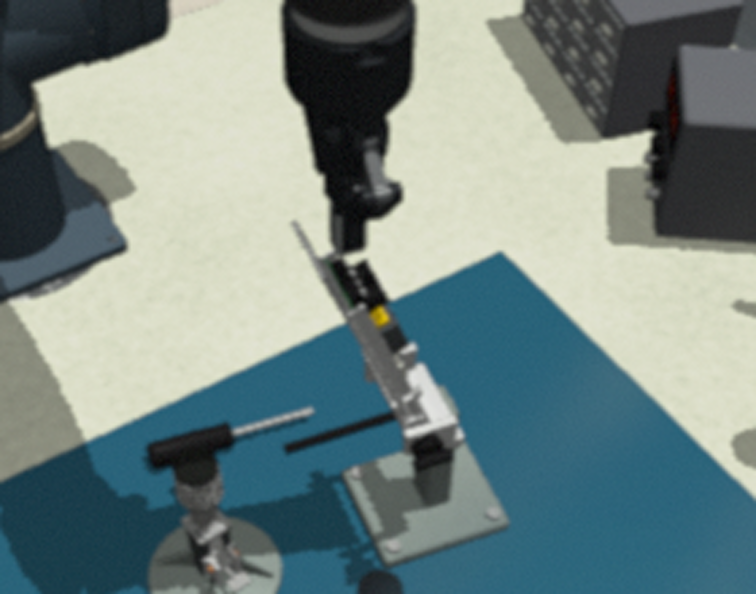

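The fingertips are just behind the bare end at (348,250), clear of the parts below. Next is the push along the arc with the tip's front corner at r of about 180 mm.

Emit:
{"api": "apply_moves", "payload": {
  "plan": [
    [[-0.3,0.2,0],[-0.006,0.001,0],0],
    [[-0.3,0,0],[-0.006,0.001,0],0],
    [[0,0,0],[-0.006,0,0.001],0],
    [[0,0,0],[-0.006,0,0.002],0],
    [[0,0,0],[-0.006,0,0.003],0]
  ]
}}

```text
time_s: 27.47
eef_pos: [0.5227, 0.0697, 0.3261]
eef_rot: [2.444, 1.972, 0.006]
wrist_force: [0.5, 1.4, 0.6]
opening: -0.0
```

```bash
python3 g.py -4 86 313
```

```text
27.47 pos [0.5227 0.0697 0.3261] F [0.46 1.37 0.6 ] M [ 0.43 -0.01  0.01] op -0.0 q [0.   0.1  0.34 1.81 0.   1.79]
[[0.211, 0.977, 0.004], [0.977, -0.211, 0.001], [0.002, 0.004, -1.0]]
e,u,z mm [ -3.1  72.5 326.1]
need mm [-13.5  -0.9  13.1]
```

Emit:
{"api": "apply_moves", "payload": {
  "plan": [
    [[0,0,0],[-0.006,0,0.004],0],
    [[0,0,0],[-0.006,0,0.004],0],
    [[0,0,0],[-0.006,0,0.004],0],
    [[0,0,0],[-0.006,0,0.005],0],
    [[0,0,0],[-0.005,0,0.005],0]
  ]
}}

```text
time_s: 27.88
eef_pos: [0.5164, 0.0372, 0.3041]
eef_rot: [2.442, 1.969, 0.01]
wrist_force: [-0.1, 0.8, 0.6]
opening: 0.0001
```

```bash
python3 g.py -4 126 279; python3 - <<'E'
from h import *
c=camera('scene')
a=c['img'][0:220,120:400]; cv2.imwrite('pics/scene10z.png',cv2.resize(a,None,fx=2.7,fy=2.7,interpolation=cv2.INTER_CUBIC))
E
```

```text
27.88 pos [0.5164 0.0372 0.3041] F [-0.07  0.81  0.58] M [ 0.12 -0.04  0.02] op 0.0001 q [-0.06  0.05  0.25  1.76  0.    1.73]
[[0.212, 0.977, 0.008], [0.977, -0.212, 0.0], [0.002, 0.008, -1.0]]
e,u,z mm [ -2.6 105.6 304.1]
need mm [-20.5  -1.5  25. ]
```

View pics/scene10z.png

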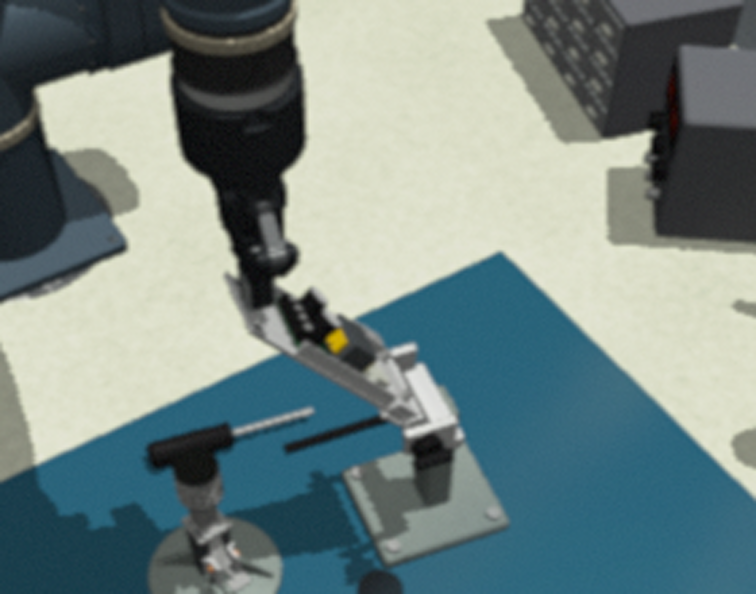

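The tray is swinging down, with the fingertips at (262,300) inside the bare end. Continuing.

Emit:
{"api": "apply_moves", "payload": {
  "plan": [
    [[0.2,0,0],[-0.006,0,0.006],0],
    [[0.2,0,0],[-0.006,0,0.007],0],
    [[0,0,0],[-0.005,0,0.007],0],
    [[0,0,0],[-0.005,0,0.007],0],
    [[0,0,0],[-0.005,0,0.008],0]
  ]
}}

```text
time_s: 28.35
eef_pos: [0.5103, 0.0068, 0.266]
eef_rot: [2.445, 1.97, 0.0]
wrist_force: [-0.2, 0.3, 1.7]
opening: -0.0
```

```bash
python3 g.py -4 155 232
```

```text
28.35 pos [0.5103 0.0068 0.266 ] F [-0.17  0.35  1.69] M [ 0.04 -0.06  0.01] op -0.0 q [-0.12  0.02  0.14  1.69 -0.    1.67]
[[0.213, 0.977, 0.001], [0.977, -0.213, -0.001], [-0.001, 0.001, -1.0]]
e,u,z mm [ -2.3 136.6 266. ]
need mm [-18.4  -1.7  34. ]
```

Emit:
{"api": "apply_moves", "payload": {
  "plan": [
    [[0,0,0],[-0.004,0,0.006],0],
    [[0,0,0],[-0.004,0,0.007],0],
    [[0,0,0],[-0.004,0,0.007],0],
    [[0,0,0],[-0.003,0,0.007],0],
    [[0,0,0],[-0.003,0,0.007],0]
  ]
}}

```text
time_s: 28.77
eef_pos: [0.5058, -0.0134, 0.227]
eef_rot: [2.446, 1.969, -0.001]
wrist_force: [0.8, 0.3, 0.6]
opening: -0.0002
```

```bash
python3 g.py -4 165 198
```

```text
28.77 pos [ 0.5058 -0.0134  0.227 ] F [0.82 0.28 0.57] M [ 0.05 -0.14  0.04] op -0.0002 q [-0.16 -0.    0.04  1.61 -0.    1.63]
[[0.214, 0.977, 0.0], [0.977, -0.214, -0.001], [-0.001, 0.0, -1.0]]
e,u,z mm [ -2.4 157.3 227. ]
need mm [-7.7 -1.5 29. ]
```

Emit:
{"api": "apply_moves", "payload": {
  "plan": [
    [[0,0,0],[-0.003,0,0.006],0],
    [[0,0,0],[-0.002,0,0.006],0],
    [[0,0,0],[-0.002,0,0.006],0],
    [[0,0,0],[-0.001,0,0.005],0],
    [[0,0,0],[-0.001,0,0.004],0]
  ]
}}

```text
time_s: 29.18
eef_pos: [0.503, -0.023, 0.1957]
eef_rot: [-2.447, -1.969, 0.002]
wrist_force: [0.3, 0.6, 1.2]
opening: 0.0001
```

```bash
python3 g.py -4 169 168; python3 - <<'E'
from h import *
c=camera('scene')
a=c['img'][50:270,120:400]; cv2.imwrite('pics/scene11z.png',cv2.resize(a,None,fx=2.7,fy=2.7,interpolation=cv2.INTER_CUBIC))
E
```

```text
29.18 pos [ 0.503  -0.023   0.1957] F [0.27 0.59 1.25] M [ 0.12 -0.08  0.01] op 0.0001 q [-0.18 -0.01 -0.03  1.55 -0.    1.61]
[[0.214, 0.977, -0.002], [0.977, -0.214, -0.0], [-0.001, -0.002, -1.0]]
e,u,z mm [ -3.2 167.2 195.7]
need mm [-1.8 -0.8 27.7]
```

View pics/scene11z.png

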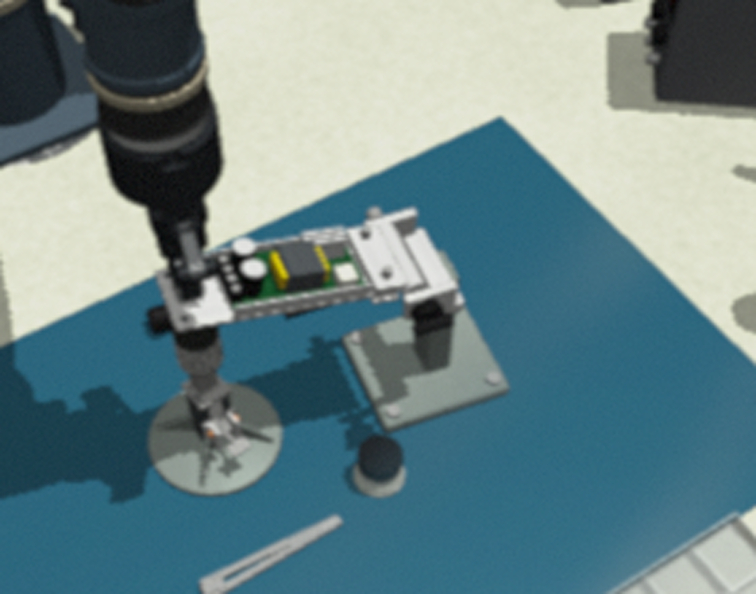

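The tray is about 0.19 rad above level over the prop. I'll slow down for the rest.

Emit:
{"api": "apply_moves", "payload": {
  "plan": [
    [[0,0,0],[-0.001,-0.001,0.004],0],
    [[0,0,0],[-0.001,0,0.004],0],
    [[0,0,0],[0,0,0.004],0],
    [[0,0,0],[0,0,0.003],0],
    [[0,0,0],[0,0,0.002],0]
  ]
}}

```text
time_s: 29.65
eef_pos: [0.501, -0.0253, 0.1768]
eef_rot: [-2.447, -1.97, 0.005]
wrist_force: [0.4, -0.8, 1.1]
opening: -0.0002
```

Emit:
{"api": "apply_moves", "payload": {
  "plan": [
    [[0,0,0],[0,0,0.002],0],
    [[0,0,0],[0,0,0.002],0],
    [[0,0,0],[0,0,0.001],0],
    [[0,0,0],[0,0,0.001],0],
    [[0,0,0],[0,0,0.001],0]
  ]
}}

```text
time_s: 30.07
eef_pos: [0.5009, -0.0257, 0.169]
eef_rot: [2.447, 1.97, -0.006]
wrist_force: [-0.1, -0.3, 1.6]
opening: 0.0002
```

```bash
python3 g.py -4 169 161
```

```text
30.07 pos [ 0.5009 -0.0257  0.169 ] F [-0.06 -0.34  1.59] M [-0.11 -0.   -0.  ] op 0.0002 q [-0.18 -0.02 -0.09  1.5  -0.    1.6 ]
[[0.214, 0.977, -0.003], [0.977, -0.214, -0.003], [-0.003, -0.002, -1.0]]
e,u,z mm [ -4.7 170.3 169. ]
need mm [1.3 0.7 8. ]
```

Emit:
{"api": "apply_moves", "payload": {
  "plan": [
    [[0,0,0],[0,0,0.001],0],
    [[0,0,0],[0,0,0.0008],0],
    [[0,0,0],[0,0,0.0007],0],
    [[0,0,0],[0,0,0.0006],0],
    [[0,0,0],[0,0,0.0006],0]
  ]
}}

```text
time_s: 30.48
eef_pos: [0.5009, -0.0258, 0.1652]
eef_rot: [2.447, 1.97, -0.007]
wrist_force: [0.3, -0.2, 0.5]
opening: -0.0003
```

Emit:
{"api": "apply_moves", "payload": {
  "plan": [
    [[0,0,0],[0,0,0.0005],0],
    [[0,0,0],[0,0,0.0005],0],
    [[0,0,0],[0,0,0.0005],0],
    [[0,0,0],[0,0,0.0005],0],
    [[0,0,0],[0,0,0.0005],0]
  ]
}}

```text
time_s: 30.9
eef_pos: [0.5009, -0.0258, 0.1625]
eef_rot: [2.447, 1.97, -0.007]
wrist_force: [-0.1, -1.0, 0.3]
opening: 0.0003
```

Emit:
{"api": "apply_moves", "payload": {
  "plan": [
    [[0,0,0],[0,0,0.0005],0],
    [[0,0,0],[0,0,0.0005],0],
    [[0,0,0],[0,0,0.0005],0],
    [[0,0,0],[0,0,0.0005],0],
    [[0,0,0],[0,0,0.0005],0]
  ]
}}

```text
time_s: 31.32
eef_pos: [0.5009, -0.0258, 0.16]
eef_rot: [2.447, 1.97, -0.006]
wrist_force: [-0.7, -1.2, 4.1]
opening: -0.0002
```

Emit:
{"api": "apply_moves", "payload": {
  "plan": [
    [[0,0,0],[0,0,0.0005],0],
    [[0,0,0],[0,0,0.0005],0],
    [[0,0,0],[0,0,0.0005],0],
    [[0,0,0],[0,0,0.0005],0],
    [[0,0,0],[0,0,0.0005],0]
  ]
}}

```text
time_s: 31.73
eef_pos: [0.501, -0.0258, 0.1599]
eef_rot: [2.445, 1.969, -0.004]
wrist_force: [-1.1, -0.3, 5.5]
opening: -0.0
```

Emit:
{"api": "apply_moves", "payload": {
  "plan": [
    [[0,0,0],[0,0,0.0008],0],
    [[0,0,0],[0,0,0.0008],0],
    [[0,0,0],[0,0,0.0008],0],
    [[0,0,0],[0,0,0.0008],0],
    [[0,0,0],[0,0,0.0008],0]
  ]
}}

```text
time_s: 32.15
eef_pos: [0.501, -0.0258, 0.1598]
eef_rot: [2.443, 1.968, -0.002]
wrist_force: [-2.3, -0.5, 6.7]
opening: -0.0001
```

Emit:
{"api": "apply_moves", "payload": {
  "plan": [
    [[0,0,0],[0,0,0.0015],0],
    [[0,0,0],[0,0,0.0015],0],
    [[0,0,0],[0,0,0.0015],0],
    [[0,0,0],[0,0,0.0015],0],
    [[0,0,0],[0,0,0.0015],0]
  ]
}}

```text
time_s: 32.57
eef_pos: [0.501, -0.0258, 0.1597]
eef_rot: [2.44, 1.966, 0.003]
wrist_force: [-2.8, 0.1, 9.0]
opening: -0.0002
```

Emit:
{"api": "apply_moves", "payload": {
  "plan": [
    [[0,0,0],[0,0,0],0],
    [[0,0,0],[0,0,-0.0002],0],
    [[0,0,0],[0,0,-0.0005],0],
    [[0,0,0],[0,0,-0.0005],0],
    [[0,0,0],[0,0,-0.001],0]
  ]
}}

```text
time_s: 32.98
eef_pos: [0.5012, -0.0254, 0.1602]
eef_rot: [2.441, 1.966, 0.004]
wrist_force: [0.8, 0.2, 0.2]
opening: -0.0002
```

Emit:
{"api": "apply_moves", "payload": {
  "plan": [
    [[0,0,0],[0,0,-0.001],0],
    [[0,0,0],[0,0,-0.002],0],
    [[0,0,0],[0,0,-0.005],0],
    [[0,0,0],[0,0,-0.01],0],
    [[0,0,0],[0,0,-0.02],0]
  ]
}}

```text
time_s: 33.4
eef_pos: [0.4975, -0.0243, 0.1937]
eef_rot: [-2.444, -1.97, 0.008]
wrist_force: [-0.7, -0.6, -0.7]
opening: -0.0
```

Emit:
{"api": "apply_moves", "payload": {
  "plan": [
    [[0,0,0],[0,0,-0.03],0],
    [[0,0,0],[0,0,-0.03],0],
    [[0,0,0],[0,0,-0.02],0],
    [[0,0,0],[0,0,0],0],
    [[0,0,0],[0,0,0],0]
  ]
}}

```text
time_s: 33.82
eef_pos: [0.4989, -0.0242, 0.2845]
eef_rot: [2.443, 1.969, 0.001]
wrist_force: [0.7, -0.8, -0.5]
opening: 0.0001
```

```bash
python3 g.py; python3 - <<'E'
from h import *
for n in('scene','wrist','top'):
    c=camera(n); a=c['img']
    if n!='wrist': a=cv2.resize(a[120:280,130:330],None,fx=3.7,fy=3.7,interpolation=cv2.INTER_CUBIC)
    cv2.imwrite(f'pics/{n}12.png',a)
E
```

```text
33.82 pos [ 0.4989 -0.0242  0.2845] F [ 0.71 -0.79 -0.51] M [-0.01  0.01  0.03] op 0.0001 q [-0.18 -0.    0.16  1.72 -0.    1.6 ]
[[0.212, 0.977, 0.002], [0.977, -0.212, -0.002], [-0.002, 0.003, -1.0]]
e,u,z mm [ -6.9 169.2 284.5]
```

View pics/scene12.png

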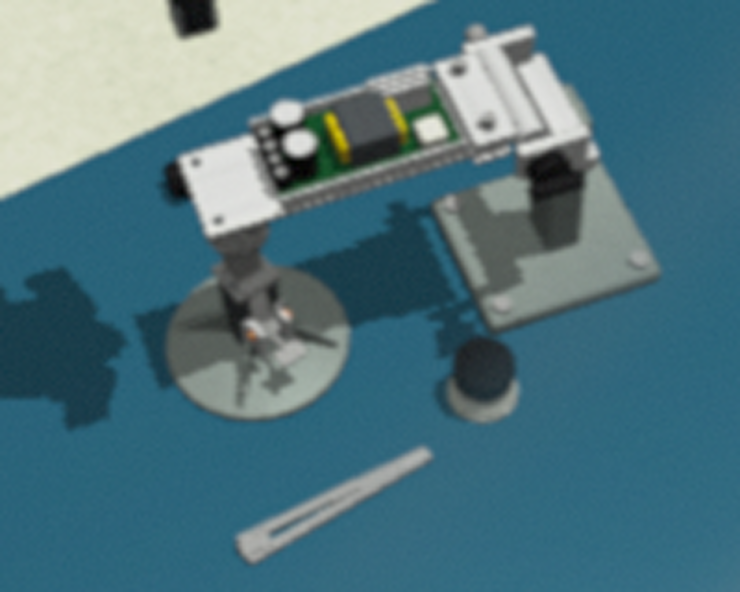

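View pics/wrist12.png

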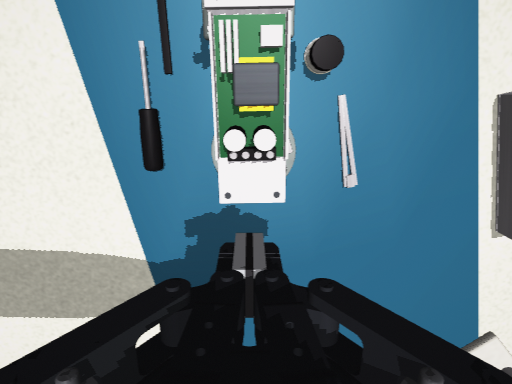

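```bash
python3 -c "
from cell import *
print(close_job()); s=sense(); print(s['time_s'])"
```

```text
the job is handed in; nothing more can be done
None
the job is handed in; nothing more can be done
```

The job is handed in at about 34 s, with the tray resting on the prop's head. I have no verdict from the judge.

- **Lifting:** I gripped the head and lifted it in steps of about 1 mm. Four clicks were felt, at tool heights of roughly 104.5, 111, 118 and 125 mm. I stopped about 2.5 mm past the fourth click, well short of a fifth.
- **Pressing:** The head sank about 2.5 mm and met the pawl. I then pressed it with 15 to 16 N (wrist reading) for about 0.8 s while the tray was still tipped up at about 1.21 rad. The force on the tooth itself can't be read. I estimate it about 1 N lower.
- **Swinging down:** I pushed the tray down from behind its bare end until it met the head at tool height 160 mm. That is about 0.01 rad below level. I pressed it on with about 9 N, below the 20 N limit, then let go.
- **Last checks:** The final pictures show the tray on the head, and no bystander appears to have moved, though I didn't measure them. The head's top measured about 156 mm above the bench, within about 2 mm, which fits the fourth notch.
- **Not confirmed:** I could not measure the load left on the head and the fourth tooth after release. The pull also read up to 12.3 N before one click, a little over the stated 9 to 11 N. There was also a sideways force of about 4 N on the grip, which may account for it.

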